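# Press a stretcher frame's end rail home in a ratchet clamp

### The arm

A 6-joint arm with a two-finger parallel gripper is mounted at the origin on a cart in front of the work surface, level with it; the furniture and walls round the work are solid. World frame = base frame: x ahead of the robot, y to its left, z up, the work surface at z = 0. Lengths are in m, angles in rad, forces in N, time in s.
With the tool pointing down it reaches from about 0.3 to 0.85 m from the base axis. Payload 5.4 kg.
Tool frame: the origin (TCP) lies midway between the tips of the shut fingers; the grasp point (between the pads) lies 19 mm behind it; z points along the fingers, y is the direction in which the jaws open and shut (so a half turn about z gives the same grasp; the last joint's range is limited). The gripper opens to 85 mm and grips with 20 to 120 N. Pads are 22 mm wide; open, the fingers measure 114 mm over their backs; the gripper's body (76 mm by 85 mm) begins 54 mm behind the grasp point. The pads swing forward as they close: fully open they stand 13 mm farther back than shut.
Start: joints at [-0.21, 0.158, 1.597, -0, 1.386, -0.21], TCP at [0.575, -0, 0.231] pointing down, gripper open.
Joint ranges: [-2.91, 2.91], [-0.94, 2.29], [0.18, 2.7], [-1.29, 4.43], [0.17, 2.64], [-3, 3]. Speed limits (rad/s): [2.57, 2.57, 3.14, 3.14, 3.14, 3.14].

### API

Orientations are given as a unit quaternion [x, y, z, w].
In Python, from workcell import * gives the robot as it stands.
- The arm moves only by the tool play_rows, never from a script. Its argument "targets" is a list of rows, each an object with "grip": the opening, from 0 (shut) to 1 (fully open); "linear": the shift along the world's x, y, z as a fraction of full scale, a list of three; "yaw": the turn about the world's z as a fraction of full scale. In form: [{"grip": grip, "linear": [tx, ty, tz], "yaw": yaw}, ...]. A call has 1 to 10 rows; each row shifts and turns the pose as measured when the row begins; what a row does not reach is not made up. Full scale, the value 1, is 100 mm for a shift and pi/4 rad for a turn. A row lasts 1/12 s, in which the tool goes at most 41.7 mm and 7.16 degrees, less where a joint would pass 70% of its speed; a pose out of reach is approached as far as the arm can. A call with a number of a shift or a turn outside -1 to 1 is refused whole. A call with a gripper value outside its range is refused whole. The fingers move at their own pace and stop on an object; "newtons" is the grip in N (left out, the last holds). Time passes only in rows, so rows that do not move let the fingers close. It gives the time, the measured TCP pose, the force and the opening at its end, in the units of the state.
- get_state(): the state, without advancing time (a new reading comes with each control period).
- camera(name): name is "scene" or "side" or "wrist"; returns the picture (420x560x3 uint8, red, green, blue); there is no depth.
- calibration(name): a dict with "fx", "fy", "cx", "cy" (pixels), "world_from_camera" (4x4, takes a point from camera to world coordinates); the wrist camera has in their place "T_tool_cam" (4x4, takes a point from camera to tool coordinates, whose origin is the TCP and whose axes are the flange's). Camera axes: x right, y up, looking along -z (the intrinsics and any distortion apply to the point x, -y, -z); pixel columns grow to the right and rows downward; lengths in m; the calibration is good to about 2 mm. A picture is of the moment at which its call begins: read the wrist's pose just before it. calibration takes no time and is no camera call.
- finish_job(): hands the job in, once; it reports no verdict.
The state is a dict: "time_s": time; "q": joint angles; "joint_velocities": joint speeds; "tau": joint torques, N m; "ee_pos": TCP position; "eef_rot": TCP orientation; "contact_force": force on the tool from outside, world axes, zero at the start; "torque": the same for the moment, N m; "finger_gap": finger opening in m.
Only numpy, scipy, OpenCV 4.12 (cv2) and the standard library are available. Lean on these libraries where they do the work, as an engineer would, in place of code of your own. Each camera call takes 0.05 s, during which the arm holds its last target.

### The job

The small pine stretcher frame lying in the ratchet bar clamp has its end rail still standing open: pump the clamp's trigger, stroke by stroke, until the rail is fully home and the work is held snug, and stop as soon as the trigger turns stiff, because more pressure bruises the soft wood. Then let the trigger go and press the red release so that the jaw springs right back, lift the frame out and lay it flat on the bare desk, clear of the clamp. Leave the jar, the tape, the eraser and the marker where they are.

Things in the scene. Friction and masses are not known exactly. Their poses are not given: they have to be found in the camera images.
- clamp: Ratchet bar clamp lying on its side on a 12 mm plywood base, fixed. Origin: desk height, under the toothed bar's axis. +y along the bar to the moving jaw, +x across it to the frame's side, -x to the handles, z up. mm: base x -27..106, y -112..152; teal head x -26..26, y -104..-4, 51 high; bar 18 wide, top 34; grey grip 20 thick, z 16..42, 72 long from (-27,-101) to -x, leaning 0.28 rad to -y
- stop_block: Fixed teal stop with a black pad 60 wide (x), about 25 high, on the base. Origin: middle of the pad's face at the base's top (12 mm above the desk). The pad faces +y of the clamp; the frame's closed end rests against it. Set anywhere in a 9 mm range along the bar, so the jaw's way to the work differs.
- frame: Loose light pine frame, 0.11 to 0.18 kg, flat on the base. Origin: centre of its underside, below the middle of the brace. 80 (x) by 112 (y, closed) by 18 mm; rails 18 wide. The brace, 46 long (x), 14 wide (y), 16 high, crosses the middle with an open window 44 (x) by 31 (y) mm either side: grip it from above across y, a finger in each window. The end rail is at +y.
- end_rail (a joint): Gap in m by which the end rail (frame's +y end, 80 x 18 x 18 mm, on two hidden tongues) stands open; 0 = fully home; starts at 0.004 to 0.008. A stiff push fit: moves only under about 14 N and stays where it is left.
- jaw (a joint): Travel of the moving jaw in m: 0 = fully open, grows as it closes on the frame (to -y of the clamp), at most 0.036. Advances one 4 mm tooth per click; when the trigger is let go a pawl holds it at the last full tooth. A spring of about 6 N pulls it open once released. It has the rail home at about 0.012 to 0.021.
- jaw_face (a point): Centre of the moving jaw's black pad face, 26 mm above the desk, facing -y of the clamp towards the end rail; moves with the jaw.
- trigger_pad (a point): Centre of the outer (+y of the clamp) face of the black trigger, 30 mm above the desk, 66 mm from its upright pivot at clamp (16,-70) mm; moves with it. Finger part 12 thick, z 16..43 mm, bare desk below. Push it to -y of the clamp, towards the grip, with closed fingers (or squeeze: 68 mm over both). 9 mm free play, a click at 24 to 27 mm, full stroke 30 mm here.
- release_pad (a point): Top centre of the red ribbed release pad, 18 x 20 mm, on the head, 53 mm above the desk at rest. Pressed straight down it gives about 4.4 mm against a spring and frees the jaw after about 3 mm, with 2 to 10 N, only while the trigger is let go; it springs back up.
- jar_teal: Loose open paint jar, teal paint, 70 mm across, 90 high; origin: centre of its underside. Bystander beyond the clamp, at one side of the bare desk that begins 110 mm from the clamp's bar (its +x) and is the place to lay the frame.
- masking_tape: Loose roll of masking tape lying flat, 94 mm across, 25 high; origin: centre of its underside. A bystander beyond the clamp, at the other side of the bare desk behind it.
- eraser: Loose eraser in a blue sleeve, 22 x 52 x 13 mm; origin: centre of its underside. A bystander to the right of the clamp's handles.
- marker: Loose white marker with a blue cap, 17 x 135 x 16 mm; origin: centre of its underside. A bystander to the right of the clamp's handles.
- trigger (a joint): Angle in rad by which the trigger is squeezed: 0 at rest, stop at 0.48; springs back when let go. Push felt at its pad: 3 to 6 N idle, 7 to 11 N while the rail slides in. With the rail home it turns stiff, 1.5 N more per mm, at any point of a stroke: 12 N is just snug (22 N on the frame), 15 N is right, above 18 N the pine bruises (45 N).

How it is judged:
By the outcome, as a careful person would: the job done as asked, in the order asked, and still so for the second after the job is handed in, with the robot touching nothing.
It also fails if it takes over 64 s, if anything falls off the work surface, if the arm or the gripper's body presses on something with over 40 N, if the wrist force passes 120 N, or if a joint passes its speed limit or range.

## Working session

There is one attempt and no reset: what is moved stays moved. The work goes in short steps, Python scripts to look and compute and a tool call to move; the robot and the scene stay as the last step left them, time stands still between calls to the robot, and variables do not carry over. Pictures are saved under pics/ and viewed, and the job is handed in when it is done.

Besides the shell and the picture viewer there is one more tool, called after "Request:" in YAML: its name, and indented under it one key for each argument. play_rows: Moves the arm, as the interface text tells. Shift numbers are shares of 100 mm and turn numbers shares of pi/4 rad, none past 1 either way. Its arguments: {"type":"object","properties":{"targets":{"type":"array","items":{"type":"object","properties":{"grip":{"type":"number"},"linear":{"type":"array","items":{"type":"number","minimum":-1,"maximum":1}},"yaw":{"type":"number","minimum":-1,"maximum":1}}}},"newtons":{"type":"number"}},"required":["targets"]}

```bash
ls; mkdir -p pics
python3 - <<'E'
from workcell import *
import cv2, numpy as np
np.set_printoptions(precision=4,suppress=True)
s=get_state(); print(s)
for n in ["scene","side","wrist"]:
    im=camera(n); cv2.imwrite(f"pics/a_{n}.png",im[:,:,::-1]); print(n,calibration(n))
E
```

```text
pics
{'time_s': 0.0, 'q': array([-0.2101,  0.1591,  1.5982,  0.    ,  1.3862, -0.2101]), 'joint_velocities': array([ 0.0015,  0.0012,  0.0007,  0.0007, -0.0002, -0.0009]), 'tau': array([  0.0002, -39.6007, -33.1427,  -0.0002,   0.0084,  -0.    ]), 'ee_pos': array([0.5744, 0.0001, 0.2303]), 'eef_rot': array([ 0.7071,  0.7071, -0.0005, -0.0008]), 'contact_force': array([-0.6948, -0.2308, -0.015 ]), 'torque': array([-0.0612,  0.0144, -0.0097]), 'finger_gap': 0.08582154416539745}
scene {'fx': 508.8305482263485, 'fy': 508.8305482263485, 'cx': 281.8093578267502, 'cy': 213.88535706020767, 'world_from_camera': array([[ 0.6684,  0.5431, -0.5082, -0.1107],
       [-0.7438,  0.4897, -0.4549, -0.5145],
       [ 0.0018,  0.6821,  0.7313,  1.0276],
       [ 0.    ,  0.    ,  0.    ,  1.    ]])}
side {'fx': 426.4139848815572, 'fy': 426.4139848815572, 'cx': 279.2537366786625, 'cy': 209.18438365112686, 'world_from_camera': array([[ 0.9974, -0.0135,  0.0704,  0.6107],
       [ 0.0699,  0.4005, -0.9136, -0.7745],
       [-0.0159,  0.9162,  0.4005,  0.4346],
       [ 0.    ,  0.    ,  0.    ,  1.    ]])}
wrist {'fx': 367.71107530212424, 'fy': 367.71107530212424, 'cx': 279.28983624106047, 'cy': 206.5857610668488, 'T_tool_cam': array([[-0.0009,  0.9615,  0.2748,  0.0702],
       [ 1.    ,  0.0006,  0.0012, -0.0007],
       [ 0.001 ,  0.2748, -0.9615, -0.1422],
       [ 0.    ,  0.    ,  0.    ,  1.    ]])}
```

View pics/a_scene.png

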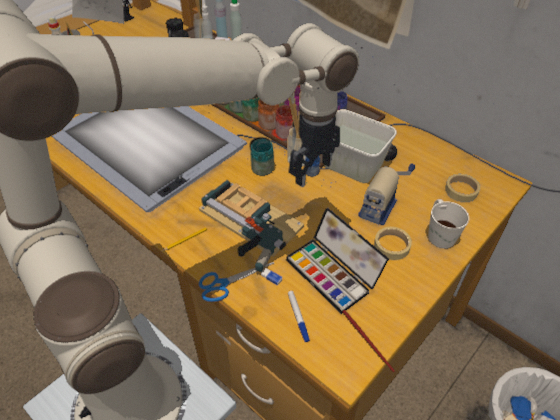

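View pics/a_side.png

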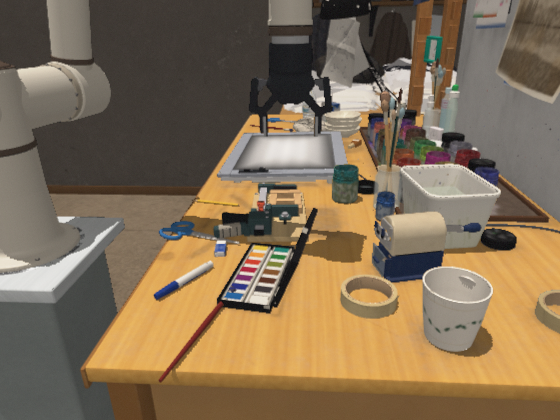

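View pics/a_wrist.png

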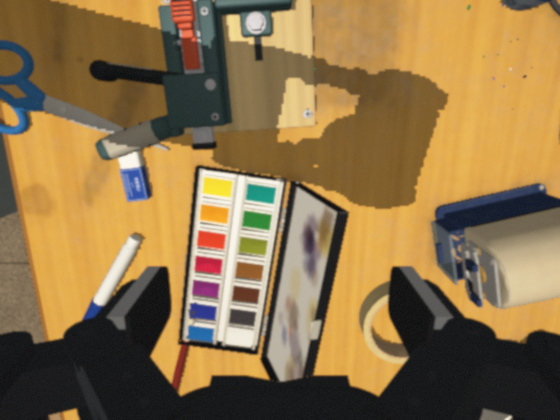

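The clamp lies with its bar along world +y and its handles towards -x, at the top of the wrist image (head near (195,70)). I'll move the camera over it.

Request:
play_rows:
  targets:
    - {"grip": 0,"linear": [-0.2,0.4,0.2],"yaw": 0}
    - {"grip": 0,"linear": [-0.2,0.4,0.2],"yaw": 0}
    - {"grip": 0,"linear": [-0.2,0.4,0.2],"yaw": 0}
    - {"grip": 0,"linear": [0,0.4,0],"yaw": 0}
    - {"grip": 0,"linear": [0,0,0],"yaw": 0}
    - {"grip": 0,"linear": [0,0,0],"yaw": 0}

```text
time_s: 0.65
ee_pos: [0.5172, 0.1505, 0.2831]
eef_rot: [0.708, 0.706, -0.002, -0.003]
contact_force: [0.7, -0.0, -0.8]
finger_gap: 0.0121
```

```bash
cat > h.py <<'E'
from workcell import *
import cv2, numpy as np
from scipy.spatial.transform import Rotation as R
np.set_printoptions(precision=4,suppress=True)
def snap(n,f):
    s=get_state(); im=camera(n); cv2.imwrite(f"pics/{f}.png",im[:,:,::-1])
    np.savez(f"pics/{f}.npz",p=s["ee_pos"],q=s["eef_rot"]); print(s["time_s"],s["ee_pos"],s["eef_rot"],s["contact_force"],s["finger_gap"])
def cam(n,f=None):
    c=calibration(n)
    K=np.array([[c["fx"],0,c["cx"]],[0,c["fy"],c["cy"]],[0,0,1]])
    if n=="wrist":
        d=np.load(f"pics/{f}.npz"); T=np.eye(4);T[:3,:3]=R.from_quat(d["q"]).as_matrix();T[:3,3]=d["p"];T=T@c["T_tool_cam"]
    else: T=c["world_from_camera"]
    return K,T
def back(n,f,u,v,z):
    K,T=cam(n,f); r=np.linalg.solve(K,[u,v,1.]); d=T[:3,:3]@np.array([r[0],-r[1],-1]); o=T[:3,3]
    return o+d*(z-o[2])/d[2]
def proj(n,f,P):
    K,T=cam(n,f); p=np.linalg.inv(T)@np.append(P,1); return K[0,0]*p[0]/-p[2]+K[0,2], -K[1,1]*p[1]/-p[2]+K[1,2]
E
python3 - <<'E'
from h import *
snap("wrist","b")
snap("scene","bs")
E
```

```text
0.65 [0.5172 0.1505 0.2831] [ 0.7084  0.7058 -0.0016 -0.0031] [ 0.6648 -0.0373 -0.7704] 0.012098063956422551
0.7 [0.5171 0.1504 0.2828] [ 0.7086  0.7056 -0.0016 -0.0037] [-0.6396  1.133  -0.9235] 0.0045908222395489
```

View pics/b.png

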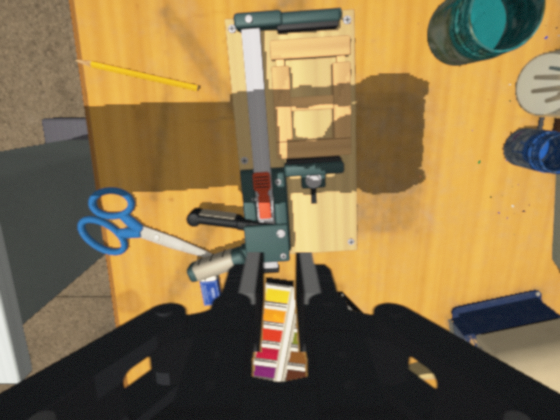

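The wrist view shows the whole clamp: base corners near (228,20), (354,11) and (357,249), trigger knob near (195,217), grip near (195,268), release near (262,183), and the jar at top right. I'll zoom in.

Run:
```python
import cv2
im=cv2.imread("pics/b.png")
c=im[0:150,215:375]; cv2.imwrite("pics/b1.png",cv2.resize(c,None,fx=4,fy=4,interpolation=cv2.INTER_CUBIC))
c=im[145:285,175:375]; cv2.imwrite("pics/b2.png",cv2.resize(c,None,fx=4,fy=4,interpolation=cv2.INTER_CUBIC))
```

```text
(no output)
```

View pics/b1.png

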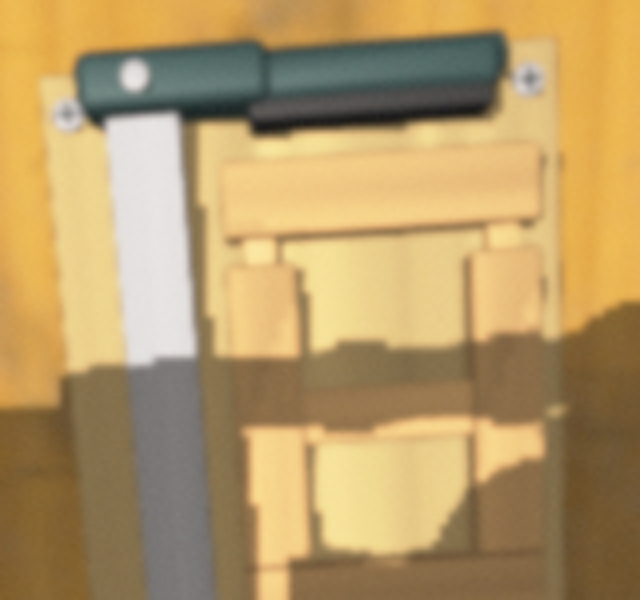

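View pics/b2.png

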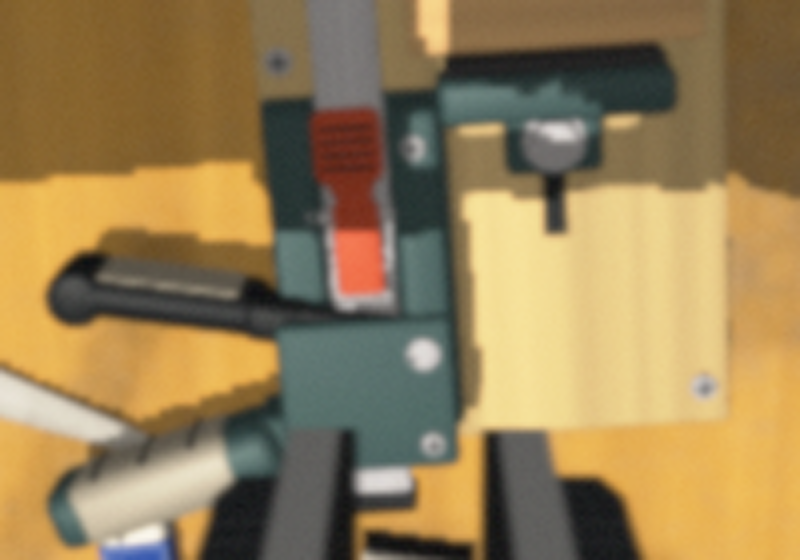

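```bash
cat > fit.py <<'E'
from h import *
from scipy.optimize import least_squares
A=[(-27,152,12,225.75,18.75),(106,152,12,353.75,9.5),(106,-112,12,356.75,248),(-26,-4,51,240.5,170),(26,-4,51,286.25,168),(26,-104,51,288.75,260.5)]
def w(th,p): 
    c,s=np.cos(th[2]),np.sin(th[2]); return np.array([th[0]+(c*p[0]-s*p[1])/1000,th[1]+(s*p[0]+c*p[1])/1000,p[2]/1000])
res=lambda th:np.concatenate([np.array(proj("wrist","b",w(th,a[:3])))-a[3:] for a in A])
r=least_squares(res,[.5,.25,0]); th=r.x
if __name__=="__main__":
    print(th,r.fun)
    c,s=np.cos(th[2]),np.sin(th[2])
    def cl(u,v,z,nm): 
        P=back("wrist","b",u,v,z/1000); d=P[:2]-th[:2]; print(nm,P,"clamp mm",1000*(c*d[0]+s*d[1]),1000*(-s*d[0]+c*d[1]))
    b1=lambda x,y:(215+x/4,y/4)
    b2=lambda x,y:(175+x/4,145+y/4)
    cl(*b2(75,285),43,"knob"); cl(*b2(170,262),43,"trig outer edge"); cl(*b2(350,150),53,"release")
    cl(*b1(225,160),30,"rail TL"); cl(*b1(540,145),30,"rail TR"); cl(*b1(540,218),30,"rail BR"); cl(*b1(225,238),30,"rail BL")
    cl(*b1(230,265),30,"frame TL"); cl(*b1(543,250),30,"frame TR")
    cl(*b1(305,388),28,"brace TL"); cl(*b1(470,380),28,"brace TR");cl(*b1(310,428),28,"brace BL"); cl(*b1(470,418),28,"brace BR")
    cl(*b2(440,62),35,"pad L");cl(*b2(655,45),35,"pad R")
    cl(*b2(75,540),42,"grip end"); 
    for p in [(485,20)]: cl(*p,90,"jar")
    cl(430,10,0,"jarbot?"); cl(210,250,3,"scissor tip"); cl(125,228,3,"scissor");cl(210,285,13,'eraser')
E
python3 fit.py
```

```text
[0.4955 0.1553 0.056 ] [-0.3615 -2.9155  2.4435 -2.689   0.2616  1.2779 -4.5902  3.5348 -0.0838
  2.5871  2.4466 -0.4918]
knob [0.4209 0.1012 0.043 ] clamp mm -77.46663188675927 -49.79820819639784
trig outer edge [0.4472 0.1077 0.043 ] clamp mm -50.859064287337006 -44.79999766239171
release [0.4972 0.1407 0.053 ] clamp mm 0.8800546344016431 -14.628401326142495
rail TL [0.507  0.2798 0.03  ] clamp mm 18.51992491108095 123.73033442945513
rail TR [0.5848 0.2828 0.03  ] clamp mm 96.32326652185083 122.33139683290669
rail BR [0.5856 0.266  0.03  ] clamp mm 96.1840736391013 105.55415780638154
rail BL [0.5068 0.2618 0.03  ] clamp mm 17.319256864772452 105.73341643562927
frame TL [0.508  0.2554 0.03  ] clamp mm 18.155030632661486 99.31257394007811
frame TR [0.5867 0.2586 0.03  ] clamp mm 96.87307638869453 98.01974529728386
brace TL [0.5271 0.2256 0.028 ] clamp mm 35.54273230611136 68.49263165491412
brace TR [0.5697 0.2274 0.028 ] clamp mm 78.1885829254307 67.88337936155335
brace BL [0.5285 0.2156 0.028 ] clamp mm 36.326581498473644 58.42827541421185
brace BR [0.5701 0.218  0.028 ] clamp mm 77.9876581317881 58.41781913715996
pad L [0.5206 0.1607 0.035 ] clamp mm 25.367927412619128 4.033186136032502
pad R [0.5776 0.165  0.035 ] clamp mm 82.55998118646296 5.162582532395506
grip end [0.4154 0.024  0.042 ] clamp mm -87.27633288899005 -126.53705869822818
jar [0.6854 0.285  0.09  ] clamp mm 196.86593631694294 118.91435104061854
jarbot? [0.6719 0.3122 0.    ] clamp mm 184.9230593217822 146.77942162743017
scissor tip [0.4279 0.045  0.003 ] clamp mm -73.5892312085581 -106.35146171925192
scissor [0.3258 0.0739 0.003 ] clamp mm -173.92209191647035 -71.70143792940816
eraser [0.4274 0.0023 0.013 ] clamp mm -76.47648679252222 -148.88992888174195
```

View pics/bs.png

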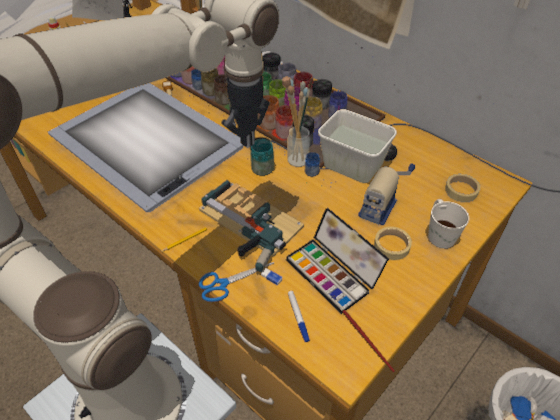

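Residuals of up to 4.6 px suggest the pose reading or my corner picks were slightly off. I'll take a closer, settled look.

Request:
play_rows:
  targets:
    - {"grip": 0,"linear": [-0.3,-0.1,-0.3],"yaw": 0}
    - {"grip": 0,"linear": [-0.15,0,-0.3],"yaw": 0}
    - {"grip": 0,"linear": [0,0,-0.2],"yaw": 0}
    - {"grip": 0,"linear": [0,0,0],"yaw": 0}
    - {"grip": 0,"linear": [0,0,0],"yaw": 0}
    - {"grip": 0,"linear": [0,0,0],"yaw": 0}

```text
time_s: 1.25
ee_pos: [0.4738, 0.1324, 0.2002]
eef_rot: [0.713, 0.701, -0.003, -0.004]
contact_force: [-0.3, 0.2, 1.6]
finger_gap: -0.0001
```

Run:
```python
from h import *
snap("wrist","c")
im=cv2.imread("pics/c.png")
cv2.imwrite("pics/c1.png",cv2.resize(im[60:330,130:430],None,fx=2.6,fy=2.2,interpolation=cv2.INTER_CUBIC))
print(get_state()["eef_rot"],get_state()["q"])
```

```text
1.25 [0.4738 0.1324 0.2002] [ 0.7127  0.7014 -0.0033 -0.0036] [-0.3382  0.1894  1.613 ] -0.00012725821241346642
[ 0.7127  0.7015 -0.0029 -0.0031] [ 0.026  -0.0259  1.8522  0.0006  1.3237  0.0417]
```

View pics/c.png

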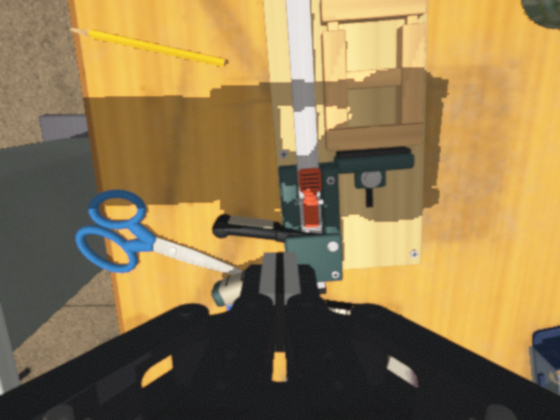

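View pics/c1.png

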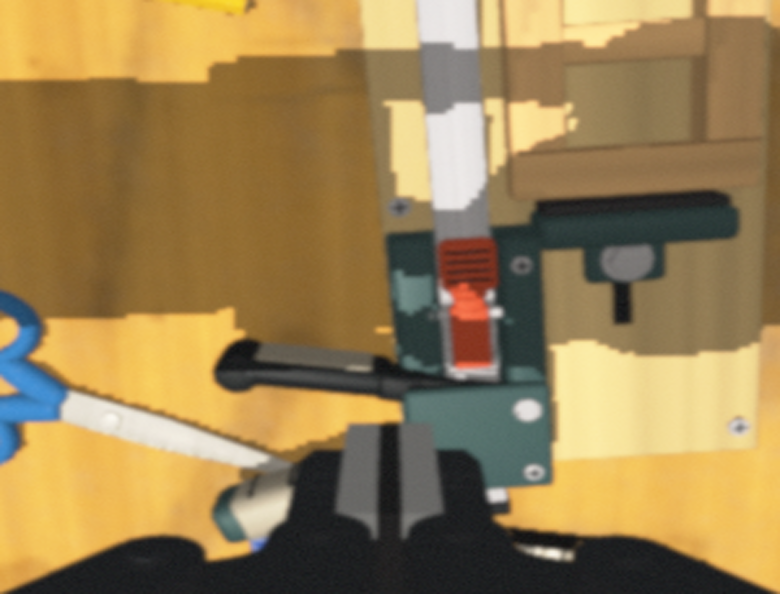

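```bash
cat > fit2.py <<'E'
from fit import *
f=lambda x,y:(130+x/2.6,60+y/2.2)
A2=[(106,-112,12,*f(757,447)),(-26,-4,51,*f(388,235)),(26,-4,51,*f(542,225)),(26,-104,51,*f(550,482))]
res2=lambda t:np.concatenate([np.array(proj("wrist","c",w(t,a[:3])))-a[3:] for a in A2])
r2=least_squares(res2,[.5,.25,0]); t2=r2.x
if __name__=="__main__":
    print(th); print(t2,r2.fun)
    r3=least_squares(lambda t:np.concatenate([res(t),res2(t)]),t2); print(r3.x,r3.fun)
    for t in (t2,):
        c,s=np.cos(t[2]),np.sin(t[2])
        def cl(u,v,z,nm):
            P=back("wrist","c",u,v,z/1000); d=P[:2]-t[:2]; print(nm,P,"clamp mm",1000*(c*d[0]+s*d[1]),1000*(-s*d[0]+c*d[1]))
        cl(*f(468,265),53,"release"); cl(*f(240,365),43,"knob")
        cl(*f(255,343),16+14,"strip outer"); cl(*f(375,358),30,"strip outer");cl(*f(255,360),43,"top edge"); cl(*f(372,370),43,"top edge");cl(*f(260,388),43,"inner"); cl(*f(385,397),43,"inner")
        cl(*f(215,520),42,"gripend");cl(*f(270,468),3,"sc tip"); cl(*f(635,205),35,"pad");cl(*f(760,140),30,"frame BR")
        cl(*f(565,65),28,"brace BL");cl(*f(700,57),28,"brace BR")
E
python3 fit2.py
```

```text
[0.4955 0.1553 0.056 ]
[0.4951 0.1573 0.041 ] [-1.9248 -0.5168 -2.8209  0.3982  3.133   1.3242  1.3714 -1.5317]
[0.495  0.1562 0.0507] [-0.0903 -4.0989  2.8235 -3.1222 -0.5754  1.0333 -5.1054  2.5408 -0.5495
  1.8504  1.5381 -1.1105 -0.9689 -0.5157 -2.8755  2.0685  2.9852  2.3752
  2.3601 -0.7112]
release [0.4961 0.1414 0.053 ] clamp mm 0.30342675846767636 -15.85175962606063
knob [0.4216 0.1005 0.043 ] clamp mm -75.8209880992771 -53.691167938555864
strip outer [0.4249 0.1054 0.03  ] clamp mm -72.25708086333469 -48.92568944525209
strip outer [0.4659 0.0985 0.03  ] clamp mm -31.55519692601657 -57.54574260817552
top edge [0.4266 0.1025 0.043 ] clamp mm -70.6527265255476 -51.90537912533329
top edge [0.4652 0.0979 0.043 ] clamp mm -32.27365052694692 -58.12028123634547
inner [0.4277 0.0908 0.043 ] clamp mm -70.10111941362126 -63.599104817075705
inner [0.4694 0.0865 0.043 ] clamp mm -28.634633150054025 -69.62442712542622
gripend [0.4085 0.0322 0.042 ] clamp mm -91.65382512002616 -121.37022378194364
sc tip [0.4231 0.0367 0.003 ] clamp mm -76.92207642919044 -117.54997899762083
pad [0.5506 0.16   0.035 ] clamp mm 55.5773226594859 0.4662579180301184
frame BR [0.5902 0.1831 0.03  ] clamp mm 96.0356231282275 21.940760013654046
brace BL [0.5277 0.2111 0.028 ] clamp mm 34.77026045730805 52.48409662555583
brace BR [0.5696 0.2132 0.028 ] clamp mm 76.72170148880512 52.8561402510795
```

Run:
```python
import cv2
from h import *
snap("side","d")
im=cv2.imread("pics/d.png")
cv2.imwrite("pics/d1.png",cv2.resize(im[170:260,190:330],None,fx=5.6,fy=5.6,interpolation=cv2.INTER_CUBIC))
im=cv2.imread("pics/bs.png")
cv2.imwrite("pics/d2.png",cv2.resize(im[170:290,190:320],None,fx=5,fy=5,interpolation=cv2.INTER_CUBIC))
```

```text
1.3 [0.4743 0.1324 0.2008] [ 0.7127  0.7015 -0.0029 -0.0031] [-0.2195  0.2817 -0.1119] -1.1151352689723588e-06
```

View pics/d1.png

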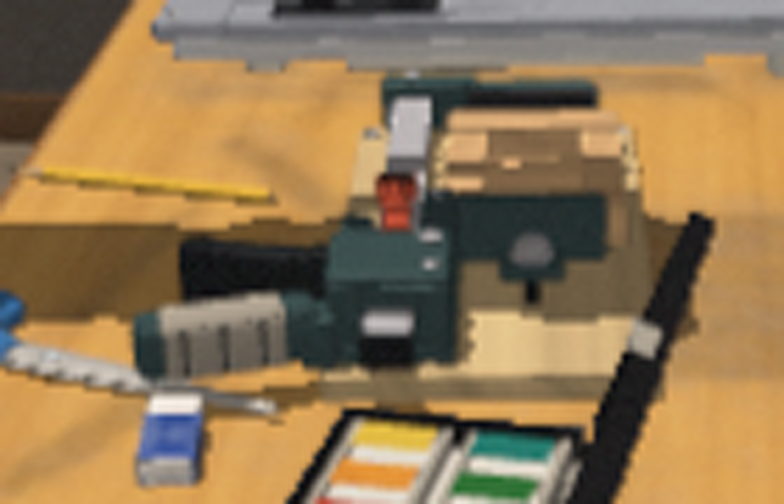

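View pics/d2.png

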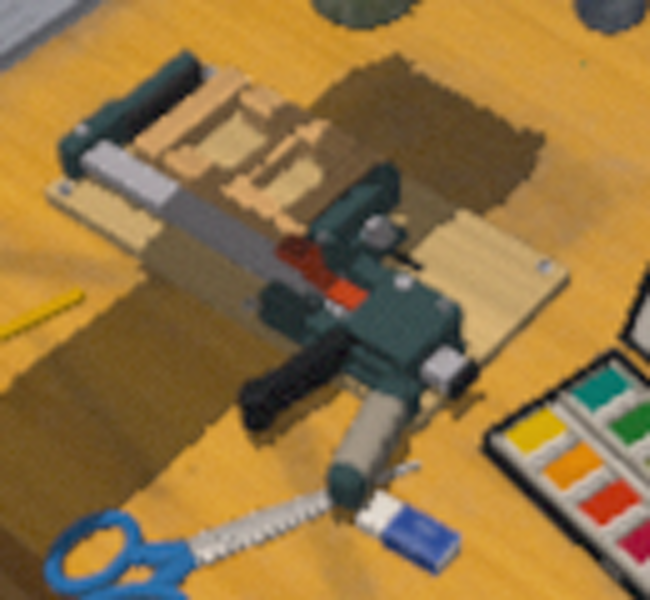

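The front of the head is low and the release stands free. I measure the release at about (0.496, 0.141) and the trigger's outer face at about (0.447, 0.102). I'll turn the tool 45° so that one finger edge meets the trigger at a known radius, then go down beside it.

Request:
play_rows:
  targets:
    - {"grip": 0,"linear": [-0.05,0.01,-0.1],"yaw": 0.15}
    - {"grip": 0,"linear": [-0.05,0.01,-0.1],"yaw": 0.15}
    - {"grip": 0,"linear": [-0.05,0.01,-0.1],"yaw": 0.15}
    - {"grip": 0,"linear": [-0.05,0.01,-0.1],"yaw": 0.15}
    - {"grip": 0,"linear": [-0.05,0.01,-0.1],"yaw": 0.15}
    - {"grip": 0,"linear": [-0.04,0,-0.1],"yaw": 0.15}
    - {"grip": 0,"linear": [0,0,-0.1],"yaw": 0.1}
    - {"grip": 0,"linear": [0,0,0],"yaw": 0}
    - {"grip": 0,"linear": [0,0,0],"yaw": 0}

```text
time_s: 2.1
ee_pos: [0.4575, 0.1374, 0.1431]
eef_rot: [0.374, 0.928, 0.006, 0.007]
contact_force: [-0.1, 0.1, 0.1]
finger_gap: 0.0004
```

Run:
```python
from h import *
snap("wrist","e"); print(R.from_quat(get_state()["eef_rot"]).as_euler("xyz"))
```

```text
2.1 [0.4575 0.1374 0.1431] [0.3736 0.9275 0.0061 0.0075] [-0.1264  0.1008  0.0983] 0.0003769344628202038
[3.1245 0.0095 2.3757]
```

View pics/e.png

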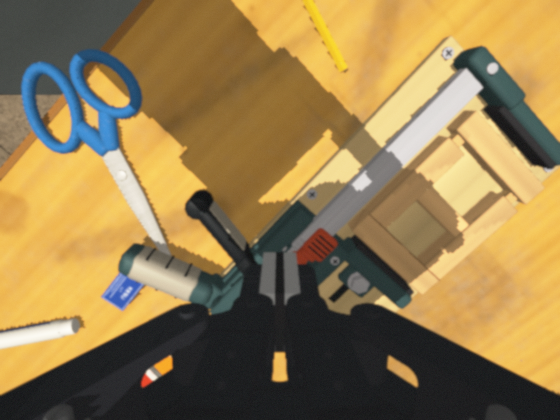

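Request:
play_rows:
  targets:
    - {"grip": 0,"linear": [-0.05,0,-0.2],"yaw": 0}
    - {"grip": 0,"linear": [-0.05,0,-0.25],"yaw": 0}
    - {"grip": 0,"linear": [-0.03,0,-0.25],"yaw": 0}
    - {"grip": 0,"linear": [0,0,-0.2],"yaw": 0}
    - {"grip": 0,"linear": [0,0,-0.1],"yaw": 0}
    - {"grip": 0,"linear": [0,0,0],"yaw": 0}
    - {"grip": 0,"linear": [0,0,0],"yaw": 0}

```text
time_s: 2.73
ee_pos: [0.4542, 0.1376, 0.0501]
eef_rot: [0.379, 0.925, 0.01, 0.017]
contact_force: [-0.5, -0.2, 0.5]
finger_gap: 0.0002
```

Request:
play_rows:
  targets:
    - {"grip": 0,"linear": [-0.06,0,-0.15],"yaw": 0}
    - {"grip": 0,"linear": [-0.05,0,-0.12],"yaw": 0}
    - {"grip": 0,"linear": [0,0,0],"yaw": 0}
    - {"grip": 0,"linear": [0,0,0],"yaw": 0}

```text
time_s: 3.07
ee_pos: [0.4498, 0.1379, 0.0293]
eef_rot: [0.38, 0.924, 0.013, 0.022]
contact_force: [0.2, 0.4, 0.3]
finger_gap: 0.0001
```

Run:
```python
from h import *
s=get_state(); print(s)
M=R.from_quat(s["eef_rot"]).as_matrix(); print(M)
snap("side","g"); snap("scene","g2")
im=cv2.imread("pics/g.png")
cv2.imwrite("pics/g1.png",cv2.resize(im[150:260,190:330],None,fx=5,fy=5,interpolation=cv2.INTER_CUBIC))
```

```text
{'time_s': 3.0667, 'q': array([ 0.0365,  0.1278,  2.0779,  0.0063,  0.8842, -0.7575]), 'joint_velocities': array([ 0.0022, -0.0107, -0.0036,  0.0008,  0.0075,  0.0057]), 'tau': array([  0.1069, -30.2202, -24.831 ,   0.0171,  -0.1571,  -0.0021]), 'ee_pos': array([0.4498, 0.1379, 0.0293]), 'eef_rot': array([0.3804, 0.9245, 0.0129, 0.0225]), 'contact_force': array([0.2103, 0.4111, 0.283 ]), 'torque': array([ 0.0092, -0.0054, -0.0009]), 'finger_gap': 0.00012648785072968426}
[[-0.7096  0.7027  0.0514]
 [ 0.7039  0.7103  0.0067]
 [-0.0318  0.041  -0.9987]]
3.0667 [0.4498 0.1379 0.0293] [0.3804 0.9245 0.0129 0.0225] [0.2103 0.4111 0.283 ] 0.00012648785072968426
3.1167 [0.45   0.1379 0.0295] [0.3804 0.9245 0.013  0.0227] [ 0.6916 -0.1829  0.2464] 1.9103348298097676e-05
```

View pics/g1.png

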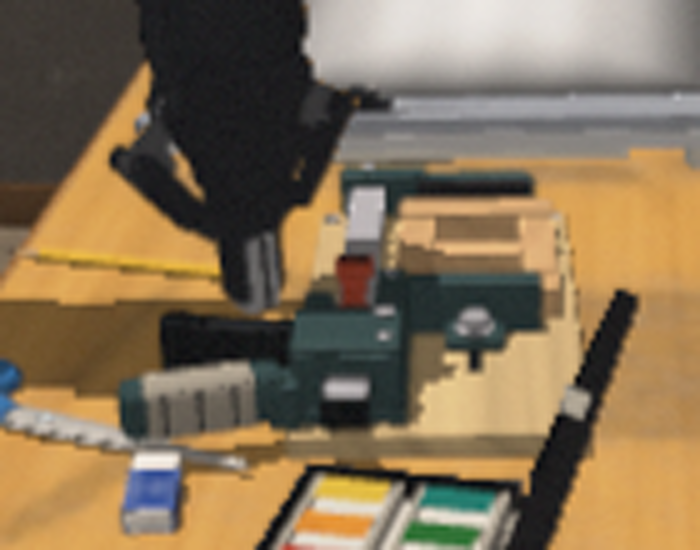

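Request:
play_rows:
  targets:
    - {"grip": 0,"linear": [-0.06,0,-0.12],"yaw": 0}
    - {"grip": 0,"linear": [0,0,0],"yaw": 0}
    - {"grip": 0,"linear": [0,-0.1,0],"yaw": 0}
    - {"grip": 0,"linear": [0,0,0],"yaw": 0}

```text
time_s: 3.5
ee_pos: [0.4485, 0.1274, 0.0218]
eef_rot: [0.38, 0.925, 0.015, 0.027]
contact_force: [0.4, -0.0, -0.1]
finger_gap: 0.0002
```

Now I approach the trigger in small steps until contact.

Request:
play_rows:
  targets:
    - {"grip": 0,"linear": [0,-0.06,0],"yaw": 0}
    - {"grip": 0,"linear": [0,-0.04,0],"yaw": 0}

```text
time_s: 3.67
ee_pos: [0.4501, 0.1165, 0.0234]
eef_rot: [0.38, 0.924, 0.015, 0.028]
contact_force: [-1.0, 0.7, 0.5]
finger_gap: 0.0
```

Request:
play_rows:
  targets:
    - {"grip": 0,"linear": [0,-0.04,0],"yaw": 0}
    - {"grip": 0,"linear": [0,-0.03,0],"yaw": 0}

```text
time_s: 3.83
ee_pos: [0.4503, 0.1087, 0.0239]
eef_rot: [0.381, 0.924, 0.016, 0.028]
contact_force: [-2.1, 1.4, 0.0]
finger_gap: 0.0002
```

Request:
play_rows:
  targets:
    - {"grip": 0,"linear": [0,-0.04,0],"yaw": 0}

```text
time_s: 3.92
ee_pos: [0.4499, 0.1047, 0.0238]
eef_rot: [0.381, 0.924, 0.016, 0.027]
contact_force: [-2.9, 3.5, 0.3]
finger_gap: -0.0003
```

Request:
play_rows:
  targets:
    - {"grip": 0,"linear": [0,-0.04,0],"yaw": 0}

```text
time_s: 4.0
ee_pos: [0.4495, 0.1007, 0.0238]
eef_rot: [0.381, 0.924, 0.016, 0.026]
contact_force: [-1.0, 5.0, 1.9]
finger_gap: -0.0002
```

Request:
play_rows:
  targets:
    - {"grip": 0,"linear": [0,-0.04,0],"yaw": 0}

```text
time_s: 4.08
ee_pos: [0.4494, 0.0967, 0.0238]
eef_rot: [0.381, 0.924, 0.017, 0.026]
contact_force: [-1.4, 3.5, 1.6]
finger_gap: 0.0002
```

Request:
play_rows:
  targets:
    - {"grip": 0,"linear": [0,-0.04,0],"yaw": 0}

```text
time_s: 4.17
ee_pos: [0.4495, 0.0926, 0.0239]
eef_rot: [0.381, 0.924, 0.017, 0.026]
contact_force: [0.4, 4.4, 1.0]
finger_gap: 0.0004
```

Request:
play_rows:
  targets:
    - {"grip": 0,"linear": [0,-0.04,0],"yaw": 0}

```text
time_s: 4.25
ee_pos: [0.4499, 0.0884, 0.024]
eef_rot: [0.381, 0.924, 0.017, 0.027]
contact_force: [1.8, 5.2, -0.5]
finger_gap: 0.0
```

Request:
play_rows:
  targets:
    - {"grip": 0,"linear": [0,-0.02,0],"yaw": 0}

```text
time_s: 4.33
ee_pos: [0.4502, 0.086, 0.024]
eef_rot: [0.381, 0.924, 0.017, 0.027]
contact_force: [1.1, 5.1, -1.3]
finger_gap: 0.0
```

Run:
```python
from h import *
print(get_state()["torque"]);snap("wrist","i")
```

```text
[ 0.8169 -0.0741  0.0773]
4.3333 [0.4502 0.086  0.024 ] [0.3814 0.9238 0.0175 0.027 ] [ 1.122   5.0675 -1.3348] 3.469828638274815e-05
```

View pics/i.png

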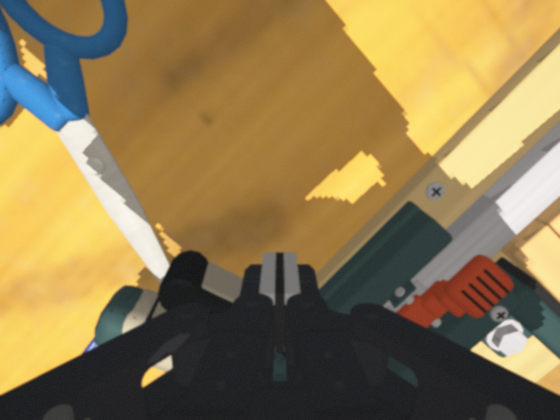

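Request:
play_rows:
  targets:
    - {"grip": 0,"linear": [0,-0.02,0],"yaw": 0}

```text
time_s: 4.47
ee_pos: [0.4504, 0.0839, 0.024]
eef_rot: [0.382, 0.924, 0.018, 0.027]
contact_force: [1.5, 5.8, -1.2]
finger_gap: -0.0003
```

Request:
play_rows:
  targets:
    - {"grip": 0,"linear": [0,-0.02,0],"yaw": 0}

```text
time_s: 4.55
ee_pos: [0.4507, 0.082, 0.0241]
eef_rot: [0.382, 0.924, 0.018, 0.027]
contact_force: [1.7, 4.6, -1.6]
finger_gap: -0.0
```

Request:
play_rows:
  targets:
    - {"grip": 0,"linear": [0,-0.015,0],"yaw": 0}

```text
time_s: 4.63
ee_pos: [0.451, 0.0806, 0.0241]
eef_rot: [0.382, 0.924, 0.018, 0.028]
contact_force: [2.1, 6.7, -1.5]
finger_gap: 0.0003
```

Request:
play_rows:
  targets:
    - {"grip": 0,"linear": [0,-0.015,0],"yaw": 0}

```text
time_s: 4.72
ee_pos: [0.4511, 0.0793, 0.0241]
eef_rot: [0.382, 0.924, 0.019, 0.028]
contact_force: [1.2, 8.0, -0.8]
finger_gap: 0.0003
```

Run:
```python
from h import *
snap("scene","j")
a=cv2.imread("pics/g2.png");b=cv2.imread("pics/j.png")
s=np.vstack([cv2.resize(x[195:275,190:310],None,fx=5,fy=3.7,interpolation=cv2.INTER_CUBIC) for x in (a,b)])
cv2.imwrite("pics/j1.png",s)
```

```text
4.7167 [0.4511 0.0793 0.0241] [0.3819 0.9236 0.0189 0.0277] [ 1.2213  8.0067 -0.7868] 0.00029677043940881106
```

View pics/j1.png

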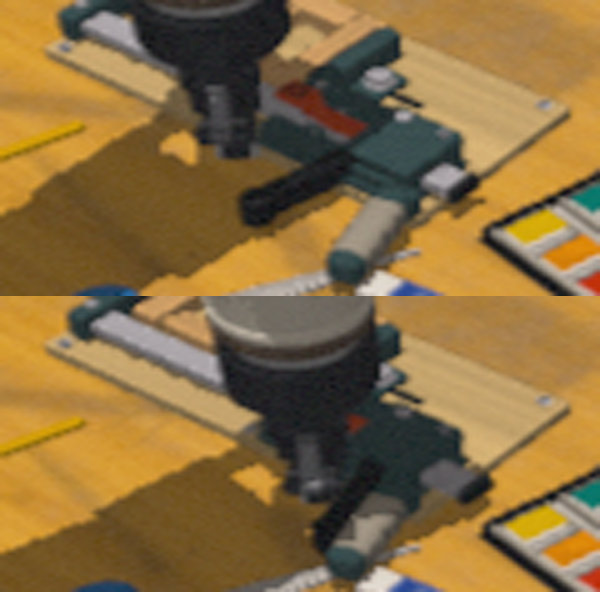

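Stroke 1 is full: the trigger is at the grip and the jaw has visibly moved. Let go and stroke again.

Request:
play_rows:
  targets:
    - {"grip": 0,"linear": [0,0.2,0],"yaw": 0}
    - {"grip": 0,"linear": [0,0.17,0],"yaw": 0}
    - {"grip": 0,"linear": [0,0,0],"yaw": 0}

```text
time_s: 5.02
ee_pos: [0.4521, 0.1152, 0.0244]
eef_rot: [0.382, 0.923, 0.018, 0.029]
contact_force: [0.0, -0.8, -0.5]
finger_gap: 0.0002
```

Request:
play_rows:
  targets:
    - {"grip": 0,"linear": [0,-0.1,0],"yaw": 0}
    - {"grip": 0,"linear": [0,-0.08,0],"yaw": 0}

```text
time_s: 5.18
ee_pos: [0.451, 0.0975, 0.024]
eef_rot: [0.381, 0.924, 0.018, 0.028]
contact_force: [-0.9, 5.0, 1.9]
finger_gap: -0.0005
```

Request:
play_rows:
  targets:
    - {"grip": 0,"linear": [0,-0.05,0],"yaw": 0}

```text
time_s: 5.27
ee_pos: [0.4511, 0.0914, 0.0242]
eef_rot: [0.381, 0.924, 0.018, 0.028]
contact_force: [1.7, 4.5, 0.5]
finger_gap: 0.0002
```

Request:
play_rows:
  targets:
    - {"grip": 0,"linear": [0,-0.04,0],"yaw": 0}

```text
time_s: 5.35
ee_pos: [0.4517, 0.0864, 0.0243]
eef_rot: [0.381, 0.924, 0.018, 0.028]
contact_force: [3.1, 8.7, -2.3]
finger_gap: 0.0001
```

Request:
play_rows:
  targets:
    - {"grip": 0,"linear": [0,-0.03,0],"yaw": 0}

```text
time_s: 5.43
ee_pos: [0.4522, 0.083, 0.0244]
eef_rot: [0.382, 0.923, 0.019, 0.029]
contact_force: [2.0, 10.6, -2.4]
finger_gap: -0.0
```

Request:
play_rows:
  targets:
    - {"grip": 0,"linear": [0,-0.02,0],"yaw": 0}

```text
time_s: 5.52
ee_pos: [0.4526, 0.0807, 0.0244]
eef_rot: [0.384, 0.923, 0.02, 0.029]
contact_force: [2.5, 10.6, -2.7]
finger_gap: 0.0002
```

Run:
```python
from h import *
s=get_state(); print(s["contact_force"],s["torque"],s["ee_pos"])
```

```text
[ 2.4973 10.5982 -2.7041] [ 1.7415 -0.4006  0.1784] [0.4526 0.0807 0.0244]
```

Request:
play_rows:
  targets:
    - {"grip": 0,"linear": [0,-0.015,0],"yaw": 0}

```text
time_s: 5.6
ee_pos: [0.4528, 0.0796, 0.0243]
eef_rot: [0.385, 0.922, 0.022, 0.029]
contact_force: [1.4, 17.8, -1.0]
finger_gap: -0.0003
```

That jump is the trigger's hard end stop, as in stroke 1 at the same place. So the stroke is complete; I'll let go and start stroke 3.

Request:
play_rows:
  targets:
    - {"grip": 0,"linear": [-0.02,0.2,0],"yaw": 0}
    - {"grip": 0,"linear": [-0.03,0.16,0],"yaw": 0}
    - {"grip": 0,"linear": [-0.02,0,0],"yaw": 0}

```text
time_s: 5.85
ee_pos: [0.448, 0.1122, 0.025]
eef_rot: [0.387, 0.921, 0.022, 0.031]
contact_force: [1.0, 1.6, -0.7]
finger_gap: -0.0002
```

Request:
play_rows:
  targets:
    - {"grip": 0,"linear": [0,-0.08,0],"yaw": 0}
    - {"grip": 0,"linear": [0,-0.05,0],"yaw": 0}

```text
time_s: 6.02
ee_pos: [0.4471, 0.0982, 0.0247]
eef_rot: [0.387, 0.921, 0.022, 0.03]
contact_force: [-1.1, 3.6, 2.6]
finger_gap: 0.0
```

Request:
play_rows:
  targets:
    - {"grip": 0,"linear": [0,-0.03,0],"yaw": 0}

```text
time_s: 6.1
ee_pos: [0.4471, 0.094, 0.0248]
eef_rot: [0.388, 0.921, 0.022, 0.03]
contact_force: [0.5, 8.2, 1.7]
finger_gap: 0.0001
```

Request:
play_rows:
  targets:
    - {"grip": 0,"linear": [0,-0.025,0],"yaw": 0}

```text
time_s: 6.18
ee_pos: [0.4473, 0.0908, 0.0249]
eef_rot: [0.388, 0.921, 0.022, 0.03]
contact_force: [0.6, 8.2, -0.1]
finger_gap: -0.0001
```

Request:
play_rows:
  targets:
    - {"grip": 0,"linear": [0,-0.025,0],"yaw": 0}

```text
time_s: 6.27
ee_pos: [0.4476, 0.0878, 0.025]
eef_rot: [0.389, 0.92, 0.023, 0.03]
contact_force: [1.4, 8.0, -0.2]
finger_gap: -0.0001
```

Request:
play_rows:
  targets:
    - {"grip": 0,"linear": [0,-0.02,0],"yaw": 0}

```text
time_s: 6.35
ee_pos: [0.4479, 0.0854, 0.025]
eef_rot: [0.39, 0.92, 0.024, 0.03]
contact_force: [2.4, 8.9, -1.3]
finger_gap: -0.0003
```

Request:
play_rows:
  targets:
    - {"grip": 0,"linear": [0,-0.015,0],"yaw": 0}

```text
time_s: 6.43
ee_pos: [0.4483, 0.0836, 0.025]
eef_rot: [0.391, 0.919, 0.025, 0.03]
contact_force: [2.6, 9.8, -1.0]
finger_gap: -0.0
```

Run:
```python
from h import *
s=get_state(); print(s["contact_force"],s["torque"],s["ee_pos"])
```

```text
[ 2.631   9.8092 -0.9871] [ 1.4348 -0.1874  0.1734] [0.4483 0.0836 0.025 ]
```

Request:
play_rows:
  targets:
    - {"grip": 0,"linear": [0,-0.015,0],"yaw": 0}

```text
time_s: 6.52
ee_pos: [0.4486, 0.0819, 0.025]
eef_rot: [0.392, 0.919, 0.026, 0.03]
contact_force: [1.6, 9.3, -1.0]
finger_gap: -0.0002
```

Request:
play_rows:
  targets:
    - {"grip": 0,"linear": [0,-0.015,0],"yaw": 0}

```text
time_s: 6.6
ee_pos: [0.449, 0.0803, 0.025]
eef_rot: [0.393, 0.918, 0.027, 0.031]
contact_force: [1.1, 10.5, -1.0]
finger_gap: -0.0003
```

Request:
play_rows:
  targets:
    - {"grip": 0,"linear": [0,-0.01,0],"yaw": 0}

```text
time_s: 6.68
ee_pos: [0.4493, 0.0792, 0.025]
eef_rot: [0.394, 0.918, 0.028, 0.031]
contact_force: [1.6, 10.1, -1.0]
finger_gap: -0.0
```

Request:
play_rows:
  targets:
    - {"grip": 0,"linear": [0,-0.01,0],"yaw": 0}

```text
time_s: 6.77
ee_pos: [0.4494, 0.0785, 0.025]
eef_rot: [0.395, 0.918, 0.03, 0.03]
contact_force: [1.5, 16.4, -1.0]
finger_gap: -0.0
```

End stop again. Stroke 4 will be watched closely.

Request:
play_rows:
  targets:
    - {"grip": 0,"linear": [-0.02,0.2,0],"yaw": 0}
    - {"grip": 0,"linear": [-0.02,0.16,0],"yaw": 0}
    - {"grip": 0,"linear": [0,0.01,0],"yaw": 0}

```text
time_s: 7.02
ee_pos: [0.4473, 0.1121, 0.0255]
eef_rot: [0.398, 0.916, 0.03, 0.032]
contact_force: [-1.2, 2.9, 0.4]
finger_gap: -0.0002
```

Run:
```python
from h import *
s=get_state(); print(s["contact_force"],s["torque"],s["ee_pos"]); print(R.from_quat(s["eef_rot"]).as_matrix())
```

```text
[-1.1947  2.8666  0.3748] [ 0.3374  0.2523 -0.0098] [0.4473 0.1121 0.0255]
[[-0.6811  0.7275  0.0824]
 [ 0.7313  0.6814  0.0287]
 [-0.0353  0.0798 -0.9962]]
```

Request:
play_rows:
  targets:
    - {"grip": 0,"linear": [0,-0.08,0],"yaw": 0}
    - {"grip": 0,"linear": [0,-0.04,0],"yaw": 0}

```text
time_s: 7.18
ee_pos: [0.4466, 0.0992, 0.0252]
eef_rot: [0.398, 0.917, 0.029, 0.031]
contact_force: [-0.8, 4.2, 0.6]
finger_gap: -0.0001
```

Request:
play_rows:
  targets:
    - {"grip": 0,"linear": [0,-0.02,0],"yaw": 0}

```text
time_s: 7.27
ee_pos: [0.4467, 0.096, 0.0252]
eef_rot: [0.398, 0.916, 0.029, 0.031]
contact_force: [-0.7, 3.7, 2.4]
finger_gap: 0.0
```

Request:
play_rows:
  targets:
    - {"grip": 0,"linear": [0,-0.015,0],"yaw": 0}

```text
time_s: 7.35
ee_pos: [0.4467, 0.0937, 0.0252]
eef_rot: [0.399, 0.916, 0.03, 0.031]
contact_force: [-1.5, 7.5, 1.9]
finger_gap: 0.0001
```

Request:
play_rows:
  targets:
    - {"grip": 0,"linear": [0,-0.015,0],"yaw": 0}

```text
time_s: 7.43
ee_pos: [0.4468, 0.0919, 0.0253]
eef_rot: [0.4, 0.916, 0.03, 0.031]
contact_force: [-0.2, 7.3, 1.8]
finger_gap: 0.0001
```

Request:
play_rows:
  targets:
    - {"grip": 0,"linear": [0,-0.015,0],"yaw": 0}

```text
time_s: 7.52
ee_pos: [0.447, 0.0902, 0.0254]
eef_rot: [0.401, 0.915, 0.031, 0.031]
contact_force: [0.0, 9.0, 1.0]
finger_gap: 0.0004
```

Request:
play_rows:
  targets:
    - {"grip": 0,"linear": [0,-0.015,0],"yaw": 0}

```text
time_s: 7.6
ee_pos: [0.4471, 0.089, 0.0254]
eef_rot: [0.402, 0.915, 0.032, 0.03]
contact_force: [1.6, 11.4, 0.5]
finger_gap: 0.0003
```

Request:
play_rows:
  targets:
    - {"grip": 0,"linear": [0,-0.012,0],"yaw": 0}

```text
time_s: 7.68
ee_pos: [0.4472, 0.0884, 0.0254]
eef_rot: [0.403, 0.914, 0.034, 0.03]
contact_force: [0.9, 13.0, 0.4]
finger_gap: 0.0001
```

The trigger has turned stiff (9 → 11.4 → 13 N over under 2 mm, mid-stroke). One more small step should reach about 15 N.

Request:
play_rows:
  targets:
    - {"grip": 0,"linear": [0,-0.012,0],"yaw": 0}

```text
time_s: 7.77
ee_pos: [0.4472, 0.0881, 0.0254]
eef_rot: [0.404, 0.914, 0.035, 0.029]
contact_force: [0.5, 13.5, 1.2]
finger_gap: -0.0001
```

Request:
play_rows:
  targets:
    - {"grip": 0,"linear": [0,-0.014,0],"yaw": 0}

```text
time_s: 7.85
ee_pos: [0.4473, 0.0877, 0.0255]
eef_rot: [0.405, 0.913, 0.037, 0.029]
contact_force: [0.8, 15.1, 0.7]
finger_gap: 0.0002
```

Run:
```python
from h import *
s=get_state(); print(s["contact_force"],s["torque"],s["ee_pos"])
snap("scene","k")
b=cv2.imread("pics/k.png")
cv2.imwrite("pics/k1.png",cv2.resize(b[180:280,190:310],None,fx=6,fy=6,interpolation=cv2.INTER_CUBIC))
s=get_state(); print(s["contact_force"],s["torque"],s["ee_pos"])
```

```text
[ 0.8416 15.105   0.6562] [ 2.2131 -0.0677  0.2062] [0.4473 0.0877 0.0255]
7.85 [0.4473 0.0877 0.0255] [0.405  0.9131 0.0369 0.0288] [ 0.8416 15.105   0.6562] 0.00023137408035721156
[ 0.8379 14.5795 -0.0419] [ 2.2728 -0.0541  0.142 ] [0.4473 0.0877 0.0255]
```

View pics/k1.png

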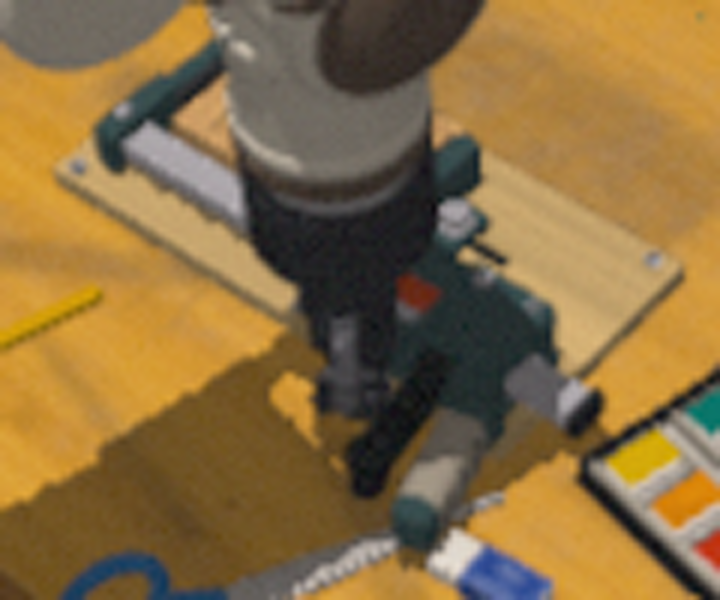

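The trigger is stiff at 15 N, mid-stroke, so I stop pumping and let it go.

Request:
play_rows:
  targets:
    - {"grip": 0,"linear": [0,0.2,0],"yaw": 0}
    - {"grip": 0,"linear": [-0.02,0.2,0],"yaw": 0}
    - {"grip": 0,"linear": [0,0.03,0.1],"yaw": 0}
    - {"grip": 0,"linear": [0,0,0.25],"yaw": 0}
    - {"grip": 0,"linear": [0,0,0.25],"yaw": 0}
    - {"grip": 0,"linear": [0.1,0,0.25],"yaw": 0.1}
    - {"grip": 0,"linear": [0.2,0,0.25],"yaw": 0.1}
    - {"grip": 0,"linear": [0,0,0.2],"yaw": 0}
    - {"grip": 0,"linear": [0,0,0],"yaw": 0}
    - {"grip": 0,"linear": [0,0,0],"yaw": 0}

```text
time_s: 8.73
ee_pos: [0.4783, 0.1193, 0.165]
eef_rot: [0.331, 0.943, 0.034, 0.032]
contact_force: [0.3, -0.6, -1.1]
finger_gap: -0.0002
```

Run:
```python
from h import *
snap("wrist","l"); s=get_state(); print(R.from_quat(s["eef_rot"]).as_matrix(), s["q"])
```

```text
8.7333 [0.4783 0.1193 0.165 ] [0.3309 0.9425 0.0338 0.0315] [ 0.254  -0.5862 -1.1406] -0.0001769403225826334
[[-0.7789  0.6218  0.0822]
 [ 0.6261  0.7786  0.0429]
 [-0.0373  0.0848 -0.9957]] [-0.0301 -0.0661  1.9679  0.0495  1.1593 -0.9434]
```

View pics/l.png

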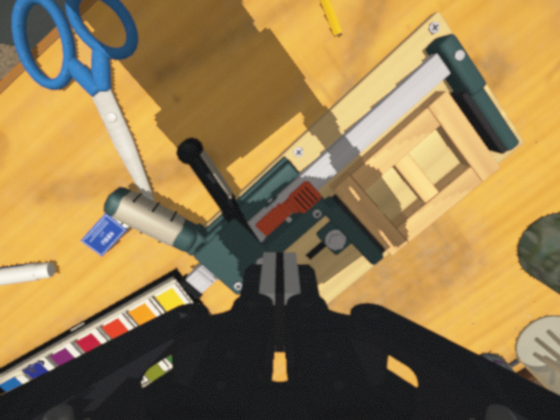

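The trigger is back at rest (190,150) and the jaw is at the end rail (~480,130). I'll zoom in on the rail joint.

Run:
```python
from h import *
im=cv2.imread("pics/l.png")
cv2.imwrite("pics/l1.png",cv2.resize(im[20:260,320:530],None,fx=2.5,fy=2.5,interpolation=cv2.INTER_CUBIC))
for z,nm,u,v in [(53,"release",307,196),(43,"knob",190,150)]: print(nm,back("wrist","l",u,v,z/1000))
```

```text
release [0.4956 0.1429 0.053 ]
knob [0.419  0.0994 0.043 ]
```

View pics/l1.png

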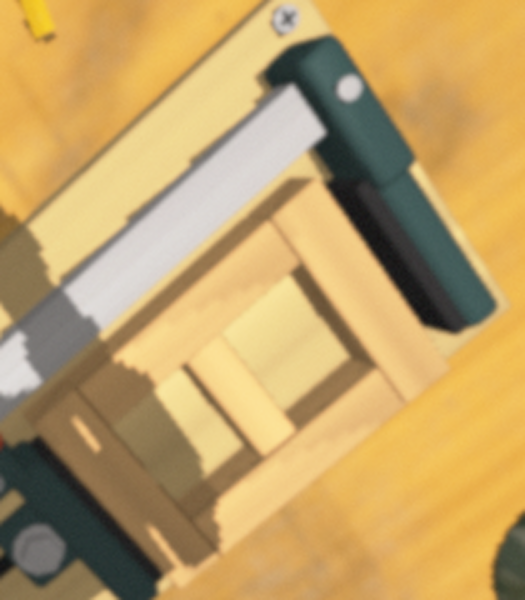

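The rail is closed with no gap, and the jaw stands back on its last tooth. Next I go to the release at about (0.496, 0.142), turning the tool towards the grasp yaw on the way.

Request:
play_rows:
  targets:
    - {"grip": 0,"linear": [0.06,0.08,-0.1],"yaw": 0.155}
    - {"grip": 0,"linear": [0.06,0.08,-0.15],"yaw": 0.155}
    - {"grip": 0,"linear": [0.05,0.06,-0.15],"yaw": 0.155}
    - {"grip": 0,"linear": [0,0,-0.15],"yaw": 0.155}
    - {"grip": 0,"linear": [0,0,-0.1],"yaw": 0.155}
    - {"grip": 0,"linear": [0,0,-0.1],"yaw": 0.155}
    - {"grip": 0,"linear": [0,0,0],"yaw": 0.1}
    - {"grip": 0,"linear": [0,0,0],"yaw": 0}
    - {"grip": 0,"linear": [0,0,0],"yaw": 0}

```text
time_s: 9.53
ee_pos: [0.4863, 0.137, 0.0751]
eef_rot: [-0.078, 0.996, 0.043, 0.007]
contact_force: [-0.3, 0.6, 0.6]
finger_gap: -0.0002
```

Run:
```python
from h import *
s=get_state(); print(s["ee_pos"],R.from_quat(s["eef_rot"]).as_matrix(), s["q"])
```

```text
[0.4863 0.137  0.0751] [[-0.9878 -0.1556  0.0067]
 [-0.1545  0.9842  0.0869]
 [-0.0201  0.0848 -0.9962]] [-0.0195  0.1457  1.9475  0.1007  1.0457 -1.7966]
```

Request:
play_rows:
  targets:
    - {"grip": 0,"linear": [0.08,0.04,-0.06],"yaw": -0.12}
    - {"grip": 0,"linear": [0.05,0.03,-0.04],"yaw": -0.04}
    - {"grip": 0,"linear": [0,0,0],"yaw": 0}
    - {"grip": 0,"linear": [0,0,0],"yaw": 0}

```text
time_s: 9.87
ee_pos: [0.4975, 0.1432, 0.0631]
eef_rot: [-0.008, 0.999, 0.042, 0.008]
contact_force: [-0.1, -0.1, -0.2]
finger_gap: 0.0002
```

Request:
play_rows:
  targets:
    - {"grip": 0,"linear": [-0.01,0,-0.06],"yaw": 0}
    - {"grip": 0,"linear": [0,0,-0.02],"yaw": 0}

```text
time_s: 10.03
ee_pos: [0.4965, 0.1429, 0.0553]
eef_rot: [-0.008, 0.999, 0.042, 0.009]
contact_force: [0.4, -0.2, 0.8]
finger_gap: -0.0001
```

Request:
play_rows:
  targets:
    - {"grip": 0,"linear": [0,0,-0.02],"yaw": 0}

```text
time_s: 10.12
ee_pos: [0.4964, 0.1428, 0.0532]
eef_rot: [-0.008, 0.999, 0.042, 0.009]
contact_force: [1.6, 1.4, 6.7]
finger_gap: 0.0002
```

Request:
play_rows:
  targets:
    - {"grip": 0,"linear": [0,0,-0.02],"yaw": 0}

```text
time_s: 10.2
ee_pos: [0.4966, 0.1435, 0.0519]
eef_rot: [-0.008, 0.999, 0.043, 0.009]
contact_force: [-4.6, 6.0, 9.5]
finger_gap: -0.0002
```

Request:
play_rows:
  targets:
    - {"grip": 0,"linear": [0,0,-0.02],"yaw": 0}

```text
time_s: 10.28
ee_pos: [0.4968, 0.1442, 0.0505]
eef_rot: [-0.008, 0.999, 0.044, 0.009]
contact_force: [-1.1, 3.0, 3.2]
finger_gap: 0.0003
```

Request:
play_rows:
  targets:
    - {"grip": 0,"linear": [0,0,-0.015],"yaw": 0}

```text
time_s: 10.37
ee_pos: [0.4969, 0.1447, 0.0495]
eef_rot: [-0.008, 0.999, 0.044, 0.009]
contact_force: [-3.2, 1.1, 10.5]
finger_gap: 0.0
```

Run:
```python
from h import *
snap("scene","m")
b=cv2.imread("pics/m.png")
cv2.imwrite("pics/m1.png",cv2.resize(b[180:280,190:310],None,fx=6,fy=6,interpolation=cv2.INTER_CUBIC))
```

```text
10.3667 [0.4969 0.1447 0.0495] [-0.0076  0.999   0.0441  0.0093] [-3.2048  1.0965 10.4658] 1.722628468191242e-05
```

View pics/m1.png

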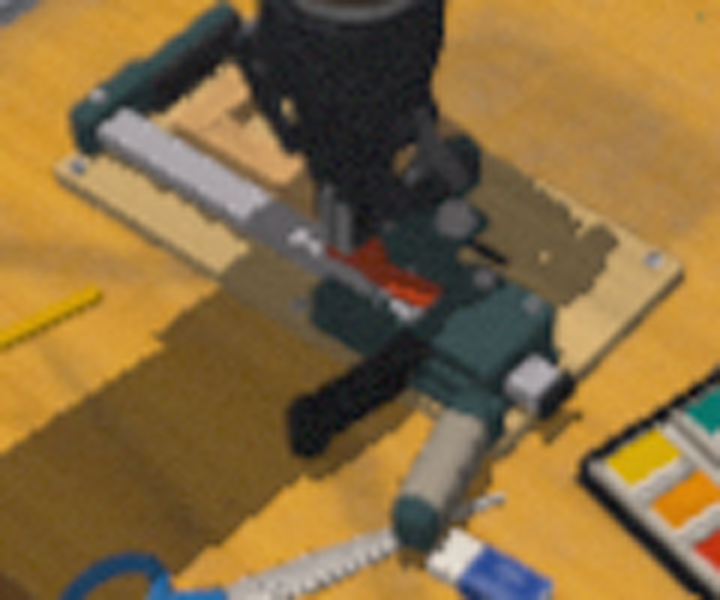

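The release force dropped as it clicked, and the jaw is back near its starting place. I'll lift off and look at the frame.

Request:
play_rows:
  targets:
    - {"grip": 0,"linear": [0,0,0.2],"yaw": 0}
    - {"grip": 0,"linear": [0,0,0.3],"yaw": 0}
    - {"grip": 0,"linear": [0.25,0.2,0.3],"yaw": 0}
    - {"grip": 0.6,"linear": [0.35,0.2,0.3],"yaw": 0}
    - {"grip": 0.6,"linear": [0.35,0.15,0.3],"yaw": 0}
    - {"grip": 0.6,"linear": [0.3,0.1,0.2],"yaw": 0}
    - {"grip": 0.6,"linear": [0.1,0,0],"yaw": 0}
    - {"grip": 0.6,"linear": [0,0,0],"yaw": 0}
    - {"grip": 0.6,"linear": [0,0,0],"yaw": 0}

```text
time_s: 11.17
ee_pos: [0.623, 0.2078, 0.2064]
eef_rot: [-0.007, 0.999, 0.042, 0.003]
contact_force: [-0.6, 0.4, -0.7]
finger_gap: 0.0508
```

Run:
```python
from h import *
snap("wrist","n"); s=get_state(); print(R.from_quat(s["eef_rot"]).as_matrix(), s["q"])
```

```text
11.1667 [0.623  0.2078 0.2064] [-0.0075  0.9991  0.0419  0.0035] [-0.6378  0.4492 -0.664 ] 0.05081868973768682
[[-0.9999 -0.0149  0.0051]
 [-0.0145  0.9964  0.0835]
 [-0.0063  0.0834 -0.9965]] [ 0.0989  0.3608  1.4077  0.0845  1.3605 -1.5037]
```

View pics/n.png

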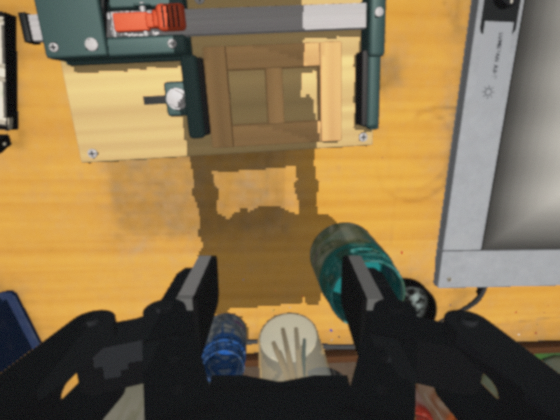

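The jaw is fully open: its pad (~365,85) is well clear of the end rail (~330,90). I'll measure the frame and the free desk behind.

Run:
```python
from h import *
im=cv2.imread("pics/n.png")
cv2.imwrite("pics/n1.png",cv2.resize(im[20:170,170:390],None,fx=3.6,fy=3.6,interpolation=cv2.INTER_CUBIC))
```

```text
(no output)
```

View pics/n1.png

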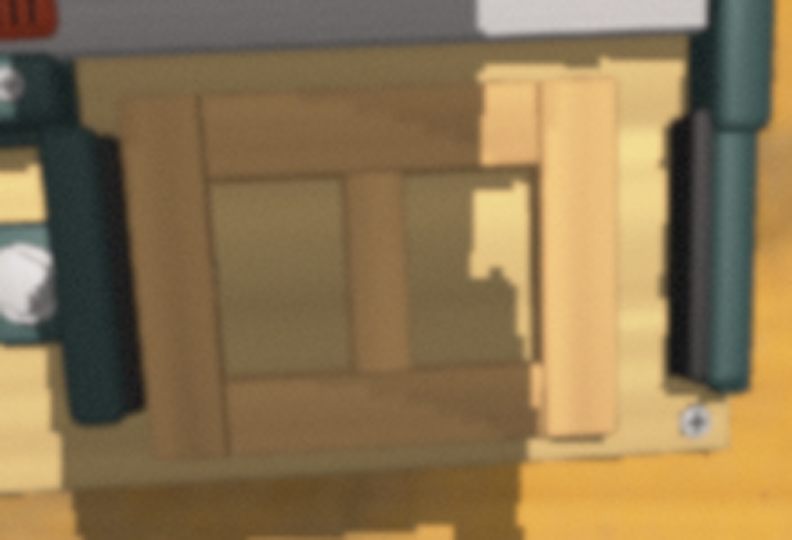

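Run:
```python
from h import *
f=lambda x,y:(170+x/3.6,20+y/3.6)
C=np.array([back("wrist","n",*f(*p),.030) for p in [(122,95),(617,78),(615,435),(150,458)]]); print(C,C.mean(0))
print("len",np.linalg.norm(C[1]-C[0]),np.linalg.norm(C[2]-C[3]),np.linalg.norm(C[3]-C[0]),np.linalg.norm(C[1]-C[2]))
B=np.array([back("wrist","n",*f(*p),.028) for p in [(343,172),(403,168),(408,365),(353,372)]]); print(B,B.mean(0))
v=C[1]-C[0]+C[2]-C[3]; print("yaw",np.arctan2(-v[0],v[1]))
for nm,u,v,z in [("base BL",80,162,.012),("base BR",370,143,.012),("jar rim L",311,240,.09),("jar rim top",345,224,.09),("blue jar top L",205,330,.06),("blue top",230,314,.06),("brush pot",290,314,.1),("brushpot z0",290,314,0),("pad",447,120,0),("padbot",440,285,0),("shelf",100,348,0),("pot0",258,340,0),("navy",0,295,0),("navy2",40,350,0)]:
    print(nm,back("wrist","n",u,v,z))
snap("side","n2"); snap("scene","n3")
```

```text
[[0.5126 0.1618 0.03  ]
 [0.5063 0.2718 0.03  ]
 [0.5857 0.2763 0.03  ]
 [0.5916 0.165  0.03  ]] [0.549  0.2187 0.03  ]
len 0.11017352418133661 0.11149921918586549 0.07915065549048216 0.07953860824664608
[[0.5272 0.2104 0.028 ]
 [0.5261 0.2241 0.028 ]
 [0.5698 0.226  0.028 ]
 [0.5715 0.2129 0.028 ]] [0.5486 0.2183 0.028 ]
yaw 0.05507677287908404
base BL [0.6073 0.0481 0.012 ]
base BR [0.5895 0.3086 0.012 ]
jar rim L [0.6539 0.2426 0.09  ]
jar rim top [0.6414 0.2681 0.09  ]
blue jar top L [0.7498 0.156  0.06  ]
blue top [0.7344 0.1784 0.06  ]
brush pot [0.7108 0.2267 0.1   ]
brushpot z0 [0.7751 0.2394 0.    ]
pad [0.5686 0.3866 0.    ]
padbot [0.7453 0.4048 0.    ]
shelf [0.8083 0.0369 0.    ]
pot0 [0.8063 0.2047 0.    ]
navy [ 0.7421 -0.0509  0.    ]
navy2 [ 0.8077 -0.0236  0.    ]
11.2167 [0.6224 0.2076 0.2058] [-0.0074  0.9991  0.0417  0.0028] [-0.2565 -0.6163  0.0263] 0.05133305165151187
11.2667 [0.6216 0.2075 0.2053] [-0.0073  0.9991  0.0417  0.0021] [-0.7361 -0.9926  0.801 ] 0.051314397903915676
```

View pics/n3.png

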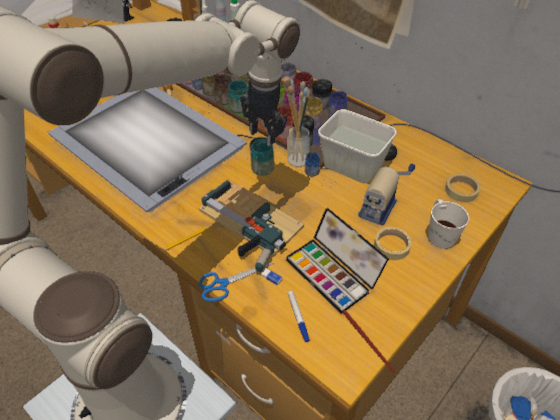

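View pics/n2.png

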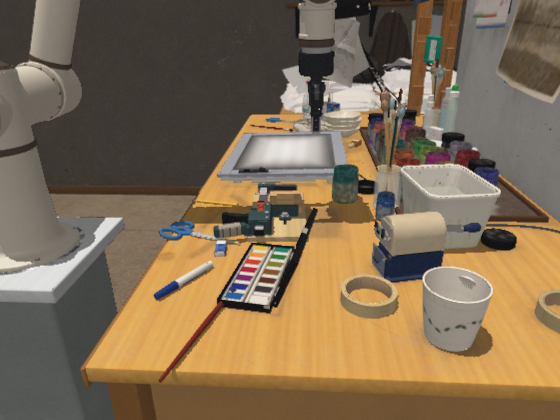

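The frame centre is at (0.549, 0.2185) with yaw 0.055; its size reads 79 x 111 mm, which matches. The free desk centre would be about (0.662, 0.135). I'll check the neighbours there while moving over the frame.

Request:
play_rows:
  targets:
    - {"grip": 0.36,"linear": [-0.25,0.05,-0.2],"yaw": 0.03}
    - {"grip": 0.36,"linear": [-0.25,0.05,-0.2],"yaw": 0.03}
    - {"grip": 0.36,"linear": [-0.2,0.02,-0.2],"yaw": 0}
    - {"grip": 0.36,"linear": [-0.05,0,-0.2],"yaw": 0}
    - {"grip": 0.36,"linear": [0,0,-0.1],"yaw": 0}
    - {"grip": 0.36,"linear": [0,0,0],"yaw": 0}
    - {"grip": 0.36,"linear": [0,0,0],"yaw": 0}

```text
time_s: 11.9
ee_pos: [0.5345, 0.2168, 0.1076]
eef_rot: [-0.031, 0.999, 0.041, -0.004]
contact_force: [0.5, -0.4, 0.7]
finger_gap: 0.031
```

Run:
```python
from h import *
s=get_state(); print(s["ee_pos"],R.from_quat(s["eef_rot"]).as_matrix(), s["q"],s["finger_gap"])
for nm,u,v,z in [("blue jar bottom",312,175,0),("blue jar botL",305,170,0),("brush pot bottom",297,165,0),("teal jar bottom",262,173,0),("crank near",362,210,0),("lid top",325,212,.1),("lid",387,263,.1),("hinge",318,240,.0),("tape L",374,243,0.0)]: print(nm,back("scene",None,u,v,z))
```

```text
[0.5345 0.2168 0.1076] [[-0.9981 -0.0609 -0.0097]
 [-0.0615  0.9948  0.0816]
 [ 0.0047  0.082  -0.9966]] [ 0.1313  0.2747  1.7205  0.0902  1.1469 -1.538 ] 0.031013546381209706
blue jar bottom [0.7812 0.1638 0.    ]
blue jar botL [0.7842 0.1936 0.    ]
brush pot bottom [0.7851 0.2261 0.    ]
teal jar bottom [0.688  0.2803 0.    ]
crank near [ 0.7639 -0.031   0.    ]
lid top [ 0.6111 -0.0133  0.1   ]
lid [ 0.5808 -0.2189  0.1   ]
hinge [ 0.5973 -0.009   0.    ]
tape L [ 0.6877 -0.1246  0.    ]
```

Request:
play_rows:
  targets:
    - {"grip": 0.36,"linear": [0.1,0.02,-0.1],"yaw": 0}
    - {"grip": 0.36,"linear": [0.05,0,-0.15],"yaw": 0}
    - {"grip": 0.36,"linear": [0,0,-0.15],"yaw": 0}
    - {"grip": 0.36,"linear": [0,0,-0.1],"yaw": 0}
    - {"grip": 0.36,"linear": [0,0,0],"yaw": 0}
    - {"grip": 0.36,"linear": [0,0,0],"yaw": 0}

```text
time_s: 12.4
ee_pos: [0.5576, 0.2183, 0.0629]
eef_rot: [-0.03, 0.999, 0.041, 0.003]
contact_force: [0.4, -0.1, 0.7]
finger_gap: 0.0307
```

Run:
```python
from h import *
snap("wrist","o"); snap("side","o2"); s=get_state(); print(R.from_quat(s["eef_rot"]).as_matrix())
b=cv2.imread("pics/o2.png")
cv2.imwrite("pics/o3.png",cv2.resize(b[140:250,220:330],None,fx=5,fy=5,interpolation=cv2.INTER_CUBIC))
```

```text
12.4 [0.5576 0.2183 0.0629] [-0.0297  0.9987  0.0415  0.0027] [ 0.385  -0.0802  0.685 ] 0.03067853682216862
12.45 [0.5575 0.2183 0.0631] [-0.0298  0.9987  0.0415  0.0027] [-0.8213  0.9261  1.0199] 0.030811375798654738
[[-0.9982 -0.0598  0.0033]
 [-0.0593  0.9948  0.0831]
 [-0.0082  0.0827 -0.9965]]
```

View pics/o.png

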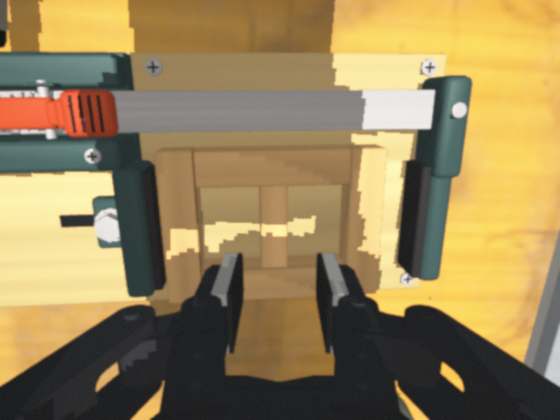

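View pics/o3.png

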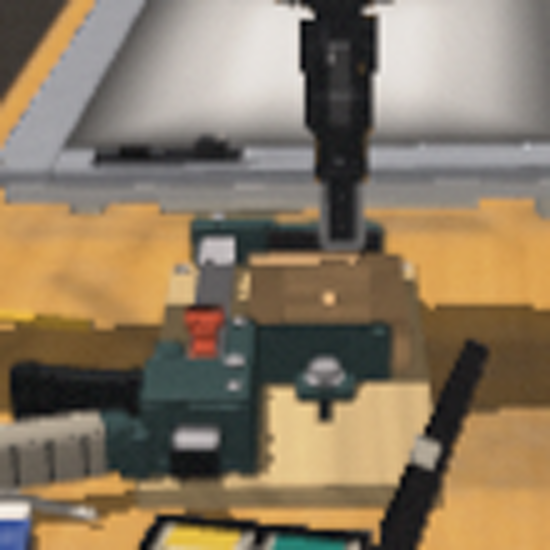

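Run:
```python
from h import *
print(back("wrist","o",274,225,.028))
P=[back("wrist","o",*p,.03) for p in [(159,149),(386,146),(380,291)]]; print(P, (P[0]+P[2])/2)
```

```text
[0.5476 0.2184 0.028 ]
[array([0.5115, 0.163 , 0.03  ]), array([0.5049, 0.2703, 0.03  ]), array([0.5831, 0.2782, 0.03  ])] [0.5473 0.2206 0.03  ]
```

Request:
play_rows:
  targets:
    - {"grip": 0.36,"linear": [-0.1,0,-0.03],"yaw": 0}
    - {"grip": 0.36,"linear": [-0.04,0,-0.03],"yaw": 0}
    - {"grip": 0.36,"linear": [0,0,0],"yaw": 0}
    - {"grip": 0.36,"linear": [0,0,0],"yaw": 0}

```text
time_s: 12.83
ee_pos: [0.5457, 0.2187, 0.0608]
eef_rot: [-0.03, 0.999, 0.042, 0.006]
contact_force: [0.2, 0.2, 0.5]
finger_gap: 0.0303
```

Request:
play_rows:
  targets:
    - {"grip": 0.36,"linear": [0,0,-0.15],"yaw": 0}
    - {"grip": 0.36,"linear": [0,0,-0.12],"yaw": 0}
    - {"grip": 0.36,"linear": [0,0,0],"yaw": 0}

```text
time_s: 13.08
ee_pos: [0.5481, 0.219, 0.0354]
eef_rot: [-0.03, 0.999, 0.042, 0.009]
contact_force: [0.9, 0.7, 0.0]
finger_gap: 0.031
```

Request:
play_rows:
  targets:
    - {"grip": 0.36,"linear": [0,0,-0.1],"yaw": 0}
    - {"grip": 0.36,"linear": [0,0,0],"yaw": 0}

```text
time_s: 13.25
ee_pos: [0.5484, 0.219, 0.0247]
eef_rot: [-0.03, 0.999, 0.042, 0.009]
contact_force: [-0.5, -0.1, -0.4]
finger_gap: 0.0305
```

Request:
play_rows:
  targets:
    - {"grip": 0.36,"linear": [0,0,-0.07],"yaw": 0}
    - {"grip": 0.36,"linear": [0,0,0],"yaw": 0}

```text
time_s: 13.42
ee_pos: [0.5487, 0.219, 0.0171]
eef_rot: [-0.03, 0.999, 0.042, 0.009]
contact_force: [-0.8, 0.5, -0.8]
finger_gap: 0.0309
```

Request:
play_rows:
  newtons: 30
  targets:
    - {"grip": 0,"linear": [0,0,0],"yaw": 0}
    - {"grip": 0,"linear": [0,0,0],"yaw": 0}
    - {"grip": 0,"linear": [0,0,0],"yaw": 0}
    - {"grip": 0,"linear": [0,0,0],"yaw": 0}

```text
time_s: 13.75
ee_pos: [0.5491, 0.219, 0.0178]
eef_rot: [-0.03, 0.999, 0.042, 0.009]
contact_force: [-0.3, -0.1, 0.4]
finger_gap: 0.0136
```

The brace is gripped (gap 13.6 mm). I'll ease it off the stop and lift.

Request:
play_rows:
  targets:
    - {"grip": 0,"linear": [0,0.04,0.03],"yaw": 0}
    - {"grip": 0,"linear": [0,0.01,0.12],"yaw": 0}
    - {"grip": 0,"linear": [0,0,0.2],"yaw": 0}
    - {"grip": 0,"linear": [0,0,0.25],"yaw": 0}
    - {"grip": 0,"linear": [0,0,0.25],"yaw": 0}
    - {"grip": 0,"linear": [0,0,0.2],"yaw": 0}
    - {"grip": 0,"linear": [0,0,0],"yaw": 0}
    - {"grip": 0,"linear": [0,0,0],"yaw": 0}

```text
time_s: 14.42
ee_pos: [0.5469, 0.2255, 0.1304]
eef_rot: [-0.031, 0.999, 0.042, 0.009]
contact_force: [-0.5, 0.4, -3.1]
finger_gap: 0.0134
```

Run:
```python
from h import *
snap("side","p"); snap("wrist","p2"); s=get_state(); print(R.from_quat(s["eef_rot"]).as_matrix())
b=cv2.imread("pics/p.png")
cv2.imwrite("pics/p1.png",cv2.resize(b[110:240,200:360],None,fx=4.5,fy=4.5,interpolation=cv2.INTER_CUBIC))
```

```text
14.4167 [0.5469 0.2255 0.1304] [-0.0305  0.9986  0.0422  0.0086] [-0.5082  0.3884 -3.0534] 0.013368889964858688
14.4667 [0.5473 0.2256 0.1306] [-0.0305  0.9986  0.0423  0.0089] [ 1.1732  0.5696 -1.0139] 0.013266681174527513
[[-0.998  -0.0614  0.0132]
 [-0.0601  0.9946  0.0847]
 [-0.0183  0.0837 -0.9963]]
```

View pics/p1.png

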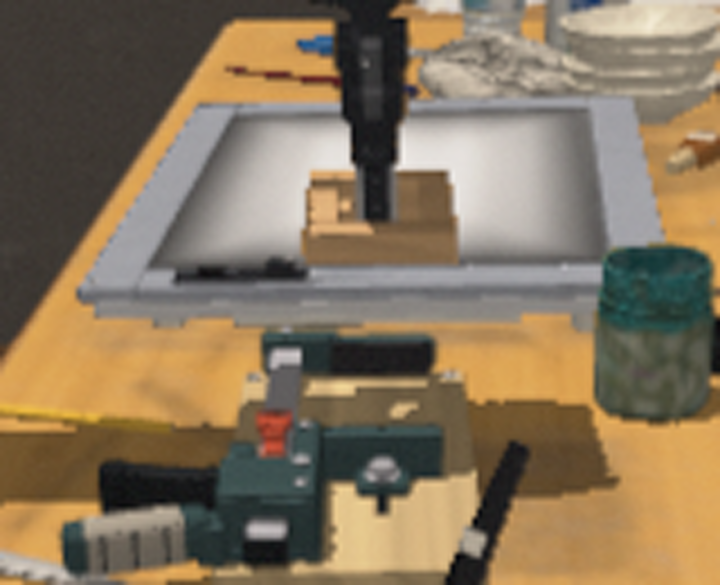

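View pics/p2.png

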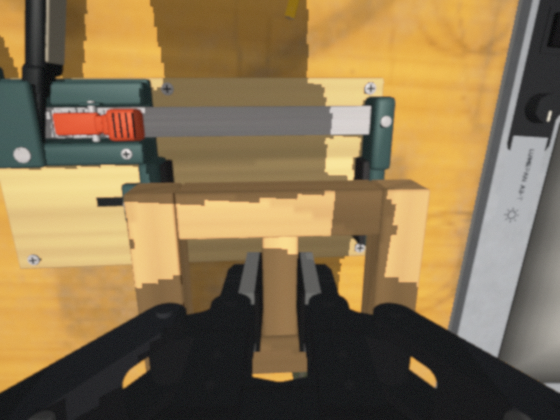

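The frame is lifted with its rail closed and hangs slightly tilted. Carry it over the bare desk.

Request:
play_rows:
  targets:
    - {"grip": 0,"linear": [0.15,-0.2,0],"yaw": 0}
    - {"grip": 0,"linear": [0.25,-0.25,0],"yaw": 0}
    - {"grip": 0,"linear": [0.25,-0.25,0],"yaw": 0}
    - {"grip": 0,"linear": [0.25,-0.2,0],"yaw": 0}
    - {"grip": 0,"linear": [0.2,-0.1,0],"yaw": 0}
    - {"grip": 0,"linear": [0.1,0,0],"yaw": 0}
    - {"grip": 0,"linear": [0,0,0],"yaw": 0}
    - {"grip": 0,"linear": [0,0,0],"yaw": 0}

```text
time_s: 15.18
ee_pos: [0.661, 0.1204, 0.1122]
eef_rot: [-0.031, 0.999, 0.043, -0.005]
contact_force: [-0.3, -0.2, -1.8]
finger_gap: 0.0134
```

Run:
```python
from h import *
snap("side","q"); snap("wrist","q2"); s=get_state(); print(R.from_quat(s["eef_rot"]).as_matrix())
b=cv2.imread("pics/q.png")
cv2.imwrite("pics/q1.png",cv2.resize(b[110:260,230:410],None,fx=4,fy=4,interpolation=cv2.INTER_CUBIC))
```

```text
15.1833 [0.661  0.1204 0.1122] [-0.0308  0.9986  0.0425 -0.0053] [-0.3207 -0.1819 -1.8344] 0.013375593079518295
15.2333 [0.6604 0.1207 0.112 ] [-0.031   0.9986  0.0426 -0.0057] [-0.0482 -0.2067 -2.0814] 0.013380990005995894
[[-0.998  -0.062  -0.0135]
 [-0.0629  0.9944  0.0848]
 [ 0.0082  0.0854 -0.9963]]
```

View pics/q1.png

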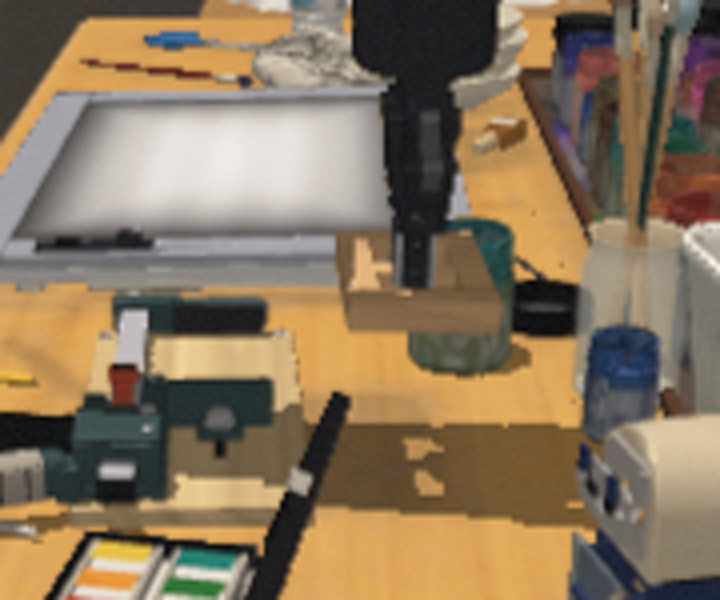

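View pics/q2.png

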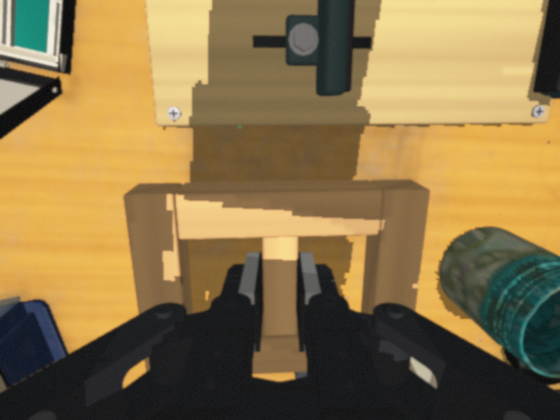

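Request:
play_rows:
  targets:
    - {"grip": 0,"linear": [0.06,0,-0.1],"yaw": 0}
    - {"grip": 0,"linear": [0.04,0,-0.2],"yaw": 0}
    - {"grip": 0,"linear": [0,0,-0.2],"yaw": 0}
    - {"grip": 0,"linear": [0,0,-0.2],"yaw": 0}
    - {"grip": 0,"linear": [0,0,-0.05],"yaw": 0}
    - {"grip": 0,"linear": [0,0,0],"yaw": 0}

```text
time_s: 15.78
ee_pos: [0.6656, 0.1261, 0.0359]
eef_rot: [-0.034, 0.998, 0.043, -0.006]
contact_force: [-0.1, 1.0, -1.0]
finger_gap: 0.0131
```

Request:
play_rows:
  targets:
    - {"grip": 0,"linear": [0,0,-0.1],"yaw": 0}
    - {"grip": 0,"linear": [0,0,-0.06],"yaw": 0}
    - {"grip": 0,"linear": [0,0,0],"yaw": 0}

```text
time_s: 16.03
ee_pos: [0.6655, 0.1273, 0.0209]
eef_rot: [-0.035, 0.998, 0.043, -0.005]
contact_force: [-0.6, 0.1, -0.5]
finger_gap: 0.0131
```

Request:
play_rows:
  targets:
    - {"grip": 0,"linear": [0,0,-0.05],"yaw": 0}
    - {"grip": 0,"linear": [0,0,0],"yaw": 0}

```text
time_s: 16.2
ee_pos: [0.6662, 0.1274, 0.0166]
eef_rot: [-0.035, 0.998, 0.043, -0.004]
contact_force: [-0.8, -0.2, -1.8]
finger_gap: 0.0133
```

Request:
play_rows:
  targets:
    - {"grip": 0,"linear": [0,0,-0.03],"yaw": 0}

```text
time_s: 16.28
ee_pos: [0.6673, 0.1274, 0.0149]
eef_rot: [-0.035, 0.998, 0.043, -0.003]
contact_force: [0.1, -0.9, -1.0]
finger_gap: 0.0132
```

Request:
play_rows:
  targets:
    - {"grip": 0,"linear": [0,0,-0.03],"yaw": 0}

```text
time_s: 16.37
ee_pos: [0.6676, 0.1273, 0.012]
eef_rot: [-0.035, 0.998, 0.043, -0.003]
contact_force: [0.0, 0.4, -1.5]
finger_gap: 0.0133
```

Request:
play_rows:
  targets:
    - {"grip": 0,"linear": [0,0,-0.03],"yaw": 0}

```text
time_s: 16.45
ee_pos: [0.6681, 0.1272, 0.0093]
eef_rot: [-0.035, 0.998, 0.043, -0.002]
contact_force: [0.2, 0.0, -0.1]
finger_gap: 0.0133
```

Request:
play_rows:
  targets:
    - {"grip": 0,"linear": [0,0,-0.02],"yaw": 0}

```text
time_s: 16.53
ee_pos: [0.6681, 0.1272, 0.007]
eef_rot: [-0.035, 0.998, 0.043, -0.002]
contact_force: [-0.4, 0.5, -1.5]
finger_gap: 0.0134
```

No contact yet at z = 7 mm, so I'll look before going lower.

Run:
```python
from h import *
snap("side","r")
b=cv2.imread("pics/r.png")
cv2.imwrite("pics/r1.png",cv2.resize(b[150:250,300:400],None,fx=6,fy=6,interpolation=cv2.INTER_CUBIC))
```

```text
16.5333 [0.6681 0.1272 0.007 ] [-0.0353  0.9985  0.0429 -0.0022] [-0.386   0.4588 -1.487 ] 0.013397603624326418
```

View pics/r1.png

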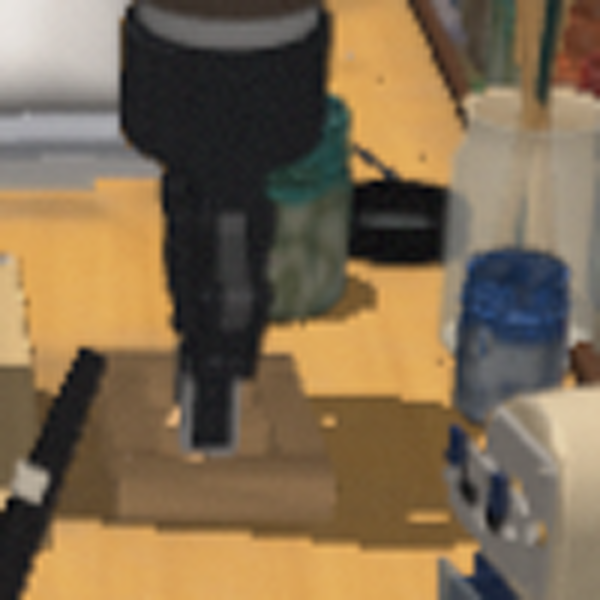

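Request:
play_rows:
  targets:
    - {"grip": 0,"linear": [0,0,-0.015],"yaw": 0}

```text
time_s: 16.67
ee_pos: [0.6683, 0.1273, 0.0056]
eef_rot: [-0.035, 0.998, 0.043, -0.002]
contact_force: [-1.1, 1.4, 3.2]
finger_gap: 0.0133
```

Request:
play_rows:
  targets:
    - {"grip": 0,"linear": [0,0,-0.015],"yaw": 0}

```text
time_s: 16.75
ee_pos: [0.6685, 0.1274, 0.005]
eef_rot: [-0.035, 0.998, 0.043, -0.002]
contact_force: [-5.5, -0.0, 10.2]
finger_gap: 0.0132
```

Contact at about 6 mm, so the frame is on the desk. Open and withdraw.

Request:
play_rows:
  targets:
    - {"grip": 0.34,"linear": [0,0,0.01],"yaw": 0}
    - {"grip": 0.34,"linear": [0,0,0],"yaw": 0}
    - {"grip": 0.34,"linear": [0,0,0],"yaw": 0}
    - {"grip": 0.34,"linear": [0,0,0],"yaw": 0}

```text
time_s: 17.08
ee_pos: [0.6697, 0.1273, 0.0071]
eef_rot: [-0.035, 0.998, 0.043, -0.001]
contact_force: [-1.0, 0.1, 0.9]
finger_gap: 0.0288
```

Request:
play_rows:
  targets:
    - {"grip": 0.34,"linear": [0,0,0.1],"yaw": 0}
    - {"grip": 0.34,"linear": [0,0,0.15],"yaw": 0}
    - {"grip": 0.34,"linear": [0,0,0.25],"yaw": 0}
    - {"grip": 0.34,"linear": [0,0,0.3],"yaw": 0}
    - {"grip": 0.34,"linear": [0,0,0.3],"yaw": 0}
    - {"grip": 0.34,"linear": [0.1,0,0.3],"yaw": 0}
    - {"grip": 0.34,"linear": [0,0,0.3],"yaw": 0}
    - {"grip": 0.34,"linear": [0,0,0],"yaw": 0}
    - {"grip": 0.34,"linear": [0,0,0],"yaw": 0}

```text
time_s: 17.83
ee_pos: [0.6776, 0.1273, 0.1947]
eef_rot: [-0.035, 0.998, 0.043, 0.001]
contact_force: [-0.5, 0.1, -1.2]
finger_gap: 0.0288
```

Run:
```python
from h import *
snap("wrist","s"); snap("side","s2"); snap("scene","s3")
```

```text
17.8333 [0.6776 0.1273 0.1947] [-0.0354  0.9985  0.0427  0.0011] [-0.4823  0.0519 -1.1548] 0.028836848651235033
17.8833 [0.6784 0.1274 0.1959] [-0.0355  0.9985  0.0427  0.0023] [1.1629 0.9344 1.2941] 0.029311313932403032
17.9333 [0.6777 0.1273 0.1941] [-0.0354  0.9985  0.0428  0.0011] [-0.5665 -0.2082  0.8753] 0.029066488313486894
```

View pics/s.png

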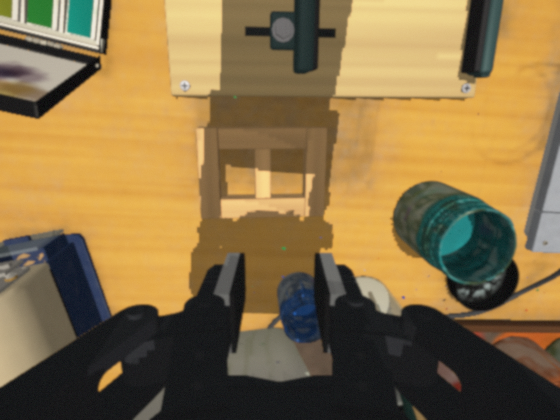

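View pics/s2.png

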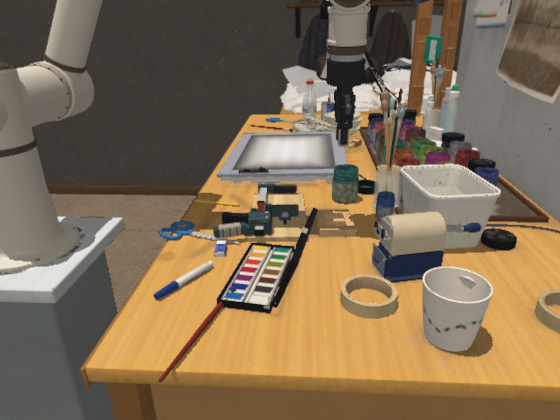

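View pics/s3.png

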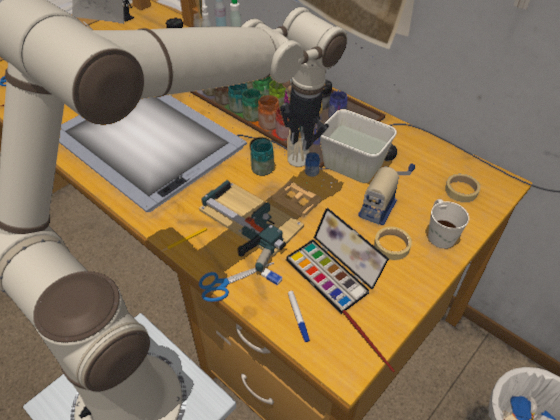

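The frame lies on the bare desk at about (262,172) in the wrist view, clear of the base (edge at row 97). Last checks: rail closed, frame flat, bystanders unmoved.

Run:
```python
from h import *
b=cv2.imread("pics/s.png")
cv2.imwrite("pics/s4.png",cv2.resize(b[80:240,170:360],None,fx=4,fy=3.7,interpolation=cv2.INTER_CUBIC))
C=np.array([back("wrist","s",*p,.018) for p in [(196,128),(328,127),(325,220),(202,220)]]);print(C)
print([np.linalg.norm(C[i]-C[i-1]) for i in range(4)])
for A,B,nm,boxes in [("a_side","s2","side",{"eraser":(212,238,230,258),"marker":(150,258,216,302),"tape":(338,272,400,318),"jar":(330,163,360,206)}),("bs","s3","scene",{"eraser":(258,262,285,290),"marker":(284,285,314,345),"tape":(372,224,414,258)})]:
    a=cv2.imread(f"pics/{A}.png").astype(np.float32);c=cv2.imread(f"pics/{B}.png").astype(np.float32)
    for k,(x0,y0,x1,y1) in boxes.items():
        p,q=[cv2.cvtColor(i[y0:y1,x0:x1].astype(np.uint8),cv2.COLOR_BGR2GRAY).astype(np.float32) for i in (a,c)]
        print(nm,k,cv2.phaseCorrelate(p,q))
```

```text
[[0.6331 0.0699 0.018 ]
 [0.6251 0.1814 0.018 ]
 [0.7091 0.1877 0.018 ]
 [0.7138 0.0758 0.018 ]]
[np.float64(0.08089174864031494), np.float64(0.11187629842735845), np.float64(0.08421577816596255), np.float64(0.11201155157603973)]
side eraser ((-0.1693255533120368, -0.1264941797778203), 1.0195239040586683)
side marker ((0.034065173074196764, 0.5131734264903223), 0.9904807073466572)
side tape ((0.00030579638495709105, -0.03362816527557655), 1.0017622605276604)
side jar ((0.0012626167093046092, 0.5570546860154089), 1.0084881093766955)
scene eraser ((0.4431106404909926, -0.01824160298251698), 0.9863159050176173)
scene marker ((-0.04117664217495154, -0.05929390249368183), 0.9750064849853516)
scene tape ((0.40530220728344446, 0.0009068230708457747), 1.0140299211313695)
```

View pics/s4.png

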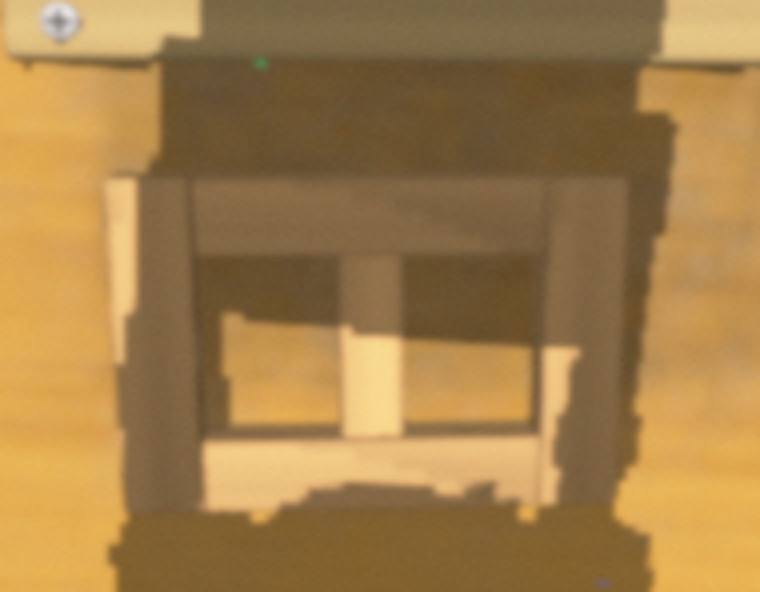

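The frame measures 112 mm at both sides, so it is closed and flat, and the bystanders have not moved (shifts under 0.6 px). Handing in.

```bash
python3 -c "
from workcell import *
print(get_state()['time_s']); print(finish_job())"
```

```text
17.9833
the job is handed in; nothing more can be done
None
```

The job is done and handed in at 18.0 s of the 64 s allowed.

- **Clamping:** I pumped the trigger four times. Strokes 1–3 ran to the trigger's end stop. Their last readings there were 8, 17.8 and 16.4 N. I put the jumps in strokes 2 and 3 (6–7 N in about 1 mm) down to the stop. In stroke 4 the trigger turned stiff mid-stroke, at about 22 mm. I stopped at 15.1 N and let it go.
- **Release:** I pressed the red release with about 10 N. The force dropped as it freed, and the pictures show the jaw back at its starting place.
- **Frame:** I lifted it by the brace and laid it flat on the bare desk. Its long sides read 112 mm with no gap at the rail. It lies roughly 20 mm clear of the clamp base.
- **Bystanders:** the jar, tape, eraser and marker shifted less than 0.6 px between the first and last pictures, so they have not moved. The jar was only checked this way in the side view.

**Checks that disagreed or were less clean:**
- After I let the trigger go, the pawl held the jaw at its last full tooth, a few millimetres short of the rail. The next click would have needed an estimated 18–20 N, enough to risk bruising, so the snug hold was only while I pressed.
- The tool picked up a tilt of about 5° from the pushing, which rows cannot correct. The frame hung slightly tilted while carried but came down flat.
- One short side of the frame read 84 mm instead of 80, which I put down to picking corners in shadow.

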